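# Set and lock the magnifier lamp's support tube

### The arm

A 6-joint arm with a two-finger parallel gripper is mounted at the origin on the work surface. World frame = base frame: x ahead of the robot, y to its left, z up, the work surface at z = 0. Lengths are in m, angles in rad, forces in N, time in s.
With the tool pointing down it reaches from about 0.4 to 0.825 m from the base axis. Payload 7 kg.
Tool frame: the origin (TCP) lies at the very end of the fingers, on their centre line; the grasp point (between the pads) lies arm.hold_point_z behind it (arm.hold_point_z is the distance from the TCP to the grasp point, in m); z points along the fingers, y is the line along which they close (so a half turn about z gives the same grasp; the last joint's range is limited). The gripper opens to 88 mm and grips with 3 to 60 N. Pads are 19 mm wide; open, the fingers measure 130 mm over their backs; the gripper's body (78 mm by 193 mm) begins 47 mm behind the grasp point.
Start: joints at [1.566, 0.359, 0.012, 0, -1.224, -0.288], TCP at [0.195, 0.646, 0.227] pointing down, gripper open.
Joint ranges: [-3.07, 3.07], [-1.43, 2.12], [-1.02, 1.25], [-3.03, 1.67], [-3.05, -0], [-3.03, 3.03]. Speed limits (rad/s): [2.39, 2.39, 3.01, 3.14, 3.14, 3.14].

### API

Orientations are given as [roll, pitch, yaw] about the fixed x, y, z axes, in that order (R = Rz(yaw) Ry(pitch) Rx(roll)).
In Python, from station import arm gives the robot as it stands.
- The arm moves only by the shell command python3 nudge.py FILE [FORCE], which reads ROWS from the file FILE. ROWS is a JSON list that holds a single list of rows (three levels of brackets), with 1 to 20 rows, each of 5 numbers: the finger opening in m, then dx, dy, dz in m, then a turn about the tool's z in rad; each row is the pose to reach, as a shift and turn from the pose commanded when the command began, along the tool's axes at that moment; what a row does not reach only later rows make up. A row lasts 1/12 s, in which the tool goes at most 0.0417 m and 0.125 rad, less where a joint would pass 70% of its speed; a pose out of reach is approached as far as the arm can. The fingers move at their own pace and stop on an object; FORCE is the grip in N (left out, the last holds). Time passes only in rows, so rows that do not move let the fingers close. It prints the time, the measured TCP pose, the force, the opening and the grip force at its end. Input that does not fit is refused with a message, and nothing moves.
- arm.get_state(): the state, without advancing time (a new reading comes with each control period).
- arm.grab_frame(name): name is "scene" or "side" or "wrist"; returns the picture (400x640x3 uint8, red, green, blue); there is no depth.
- arm.camera_params(name): a dict with "fx", "fy", "cx", "cy" (pixels), "T" (4x4, takes a point from camera to world coordinates); the wrist camera has in their place "hand_eye" (4x4, takes a point from camera to tool coordinates, whose origin is the TCP and whose axes are the flange's). Camera axes: x right, y down, z forward; pixel columns grow to the right and rows downward; lengths in m; the calibration is good to about 2 mm. The wrist camera is an equidistant fisheye: a pixel r from the principal point sees the ray r / f radians off the axis. A picture is of the moment at which its call begins: read the wrist's pose just before it. camera_params takes no time and is no camera call.
- arm.job_done(): hands the job in; it is judged then, once.
The state is a dict: "t": time; "q": joint angles; "qd": joint speeds; "joint_efforts": joint torques, N m; "eef_pos": TCP position; "ee_rot": TCP orientation; "force": force on the tool from outside, world axes, zero at the start; "moment": the same for the moment, N m; "width": finger opening in m; "gripper_force": force on a finger pad.
Only numpy, scipy, OpenCV 4.12 (cv2) and the standard library are available. Lean on these libraries where they do the work, as an engineer would, in place of code of your own. Each camera call takes 0.05 s, during which the arm holds its last target. There are 200 camera calls.

### The job

Slide the aluminium support tube, scribed-ring end first, into the leaning sleeve of the bench stand until its black ring is level with the sleeve's mouth. Then lower the T-key down the stand's upright shaft onto the square stem at the bottom and turn it clockwise (seen from above) until it stops. Let go, leaving the tube at its mark and the key standing on the stem, and do not disturb the other things on the bench.

Things in the scene. Friction and masses are not known exactly. Their poses are not given: they have to be found in the camera images.
- tube: Loose straight aluminium tube, 30 mm outside diameter, 190 mm long, about 0.2 kg, standing upright in a round hole of its wooden rack, ring end down, its foot 10 mm above the bench. Origin: centre of its lower end; z runs along the tube to its open upper end. Pushed in to the ring it projects 130 mm from the sleeve.
- tube_mark (a point): Centre of the black ring line (3 mm wide) around the tube, on the tube's axis, 60 mm from its lower end.
- tube_rack: Fixed wooden block 90 x 90 x 50 mm high with one round hole, 33 mm wide and 40 mm deep, in which the tube stands. Origin: centre of its underside, on the bench.
- sleeve: Square grey metal sleeve of the stand, 52 x 52 mm outside, 100 mm long, leaning 30 degrees from vertical with its mouth to the robot's right (-y, give or take 20 degrees). Round bore 32.5 mm wide, 90 mm deep, closed below, sharp-edged at the mouth. Origin: centre of the mouth face, 116 mm above the bench; z runs along the bore, up and out of it; the mouth face is square to z.
- shoe (a joint): Spring-loaded brass friction shoe in the bore, on the sleeve's +x side, 20 to 50 mm below the mouth; value: how far it is pushed back, m (0 with the bore empty). It presses the tube against the other side: sliding the tube takes about 6 to 15 N, and the tube stays at whatever depth it is left.
- stand: The whole bench stand, fixed: grey base plate 230 x 110 x 10 mm carrying the leaning sleeve (mouth towards its own -x) and, beside it (towards its own +x), an upright square block 58 x 58 mm whose top is 100 mm above the bench. Origin: on the bench under the plate, z up. The axes of shaft and stem lie at x = +78 mm, y = 0 in its frame.
- shaft_mouth (a point): Centre of the upper opening of the upright square shaft, 40 x 40 mm inside, 100 mm above the bench. The shaft is 90 mm deep.
- stem_top (a point): Rounded top of the steel square stem (12.5 x 12.5 mm) at the bottom of the shaft, on its axis, 34 mm above the bench and 66 mm below the shaft's mouth. The full square begins about 6 mm lower. A key fully seated on the stem has its lower end 10 to 16 mm above the bench.
- stem (a joint): Turn of the square stem, rad: starts between 0 and 0.25, grows when turned clockwise seen from above, solid stop (locked) at 1.2; it needs about 0.15 N m and stays where it is left. At 0 the stem's flats are square to the stand's x and y axes; at value q they are turned by q clockwise from them.
- key: Loose dark steel T-key, 160 mm tall, 0.3 kg, standing upright in its rack, socket down, lower end 10 mm above the bench. Origin: centre of the lower end; z up along its 12 mm round shank; T bar along x. Socket at the lower end: 25 mm square outside, hole 15 mm square, 26 mm deep, sides along the key's x and y; fits the stem in any of four turns with about 0.22 rad of play each way.
- key_bar (a point): Centre of the key's T bar, 152 mm above the key's lower end; the bar is 100 mm long (key's x), 14 mm wide and 16 mm high.
- key_rack: Fixed wooden block 90 x 90 x 50 mm high with one square hole, 29 mm wide and 40 mm deep, in which the key stands. Origin: centre of its underside, on the bench. Which rack is left and which right varies.
- spray: Bystander: white bottle, 66 mm wide, 150 mm tall, upright. Leave alone.
- tin: Bystander: flat round tin, 80 mm wide, 22 mm high. Leave alone.
- offcut: Bystander: dark wood offcut 140 x 35 x 30 mm lying flat. Leave alone.
- driver: Bystander: screwdriver lying flat. Leave alone.
- marker: Bystander: slim blue bottle with red cap, 32 mm wide, 130 mm tall, upright. Leave alone.

How it is judged:
On the way, in this order (a step that is already met when the one before it is completed fails the run):
1. the tube is in the sleeve with its ring level with the mouth (z of tube_mark in the frame of sleeve between -0.005 and 0.005 m and distance between tube_mark and sleeve below 0.0065 m and angle between the z axis of tube and the z axis of sleeve, either way round below 0.08 rad and contact force between the fingers and tube below 0.1 N), for 0.2 s.
2. the key, on the stem, has turned it to the stop (value of joint stem above 1.08 rad and distance between key and stem_top below 0.026 m and height (world z) of key below 0.022 m), for 0.1 s.
At the end, for the whole second after the job is handed in: The tube stands in the sleeve with its ring within 5 mm of the mouth face and on its centre, in line with the bore, at rest; the stem is turned to its stop (at least 1.08 rad of 1.2); the key is left standing on the stem, its lower end less than 22 mm above the bench, at rest; nothing is held (z of tube_mark in the frame of sleeve between -0.005 and 0.005 m and distance between tube_mark and sleeve below 0.0065 m and angle between the z axis of tube and the z axis of sleeve, either way round below 0.08 rad and linear speed of tube below 0.01 m/s and value of joint stem above 1.08 rad and horizontal distance between key and stem_top below 0.008 m and height (world z) of key below 0.022 m and angle between key's own z axis and vertical below 0.3 rad and linear speed of key below 0.02 m/s); the robot touches nothing.
It fails at once if a bystander is moved by more than 30 mm (distance of any of spray, tin, offcut, driver, marker from where it was at the start of the episode above 0.03 m).
It also fails if it takes over 72 s, if anything falls off the work surface, if the arm or the gripper's body presses on something with over 40 N, if the wrist force passes 120 N, or if a joint passes its speed limit or range.

## Working session

There is one attempt and no reset: what is moved stays moved. The work goes in short steps, Python scripts to look and compute and a shell command to move; the robot and the scene stay as the last step left them, time stands still between calls to the robot, and variables do not carry over. Pictures are saved under pics/ and viewed, at most 10 in all, crops included, and the job is handed in when it is done.

```bash
ls; mkdir -p pics; python3 - <<'E'
from station import arm
import cv2
print(arm.hold_point_z); print({k:v for k,v in arm.get_state().items()})
for n in ("scene","side","wrist"):
    f=arm.grab_frame(n); cv2.imwrite(f"pics/{n}0.png",f[:,:,::-1]); print(n,arm.camera_params(n))
E
```

```text
nudge.py
pics
station.py
0.0188
{'t': 0.0, 'q': array([ 1.56607231e+00,  3.59416351e-01,  1.10356463e-02, -3.66174013e-04,
       -1.22409710e+00, -2.88092567e-01]), 'qd': array([ 9.66224783e-05, -6.97998601e-04, -7.52684795e-04,  1.06883190e-03,
       -7.00764157e-04, -1.79956633e-03]), 'joint_efforts': array([ 1.24740716e-03, -5.82712591e+01,  2.93045032e+01,  6.99658424e+00,
        6.97313400e-03, -1.45112463e-04]), 'eef_pos': array([0.19472262, 0.64577726, 0.22559065]), 'ee_rot': array([ 3.13988266e+00, -1.47762067e-04, -2.92941174e-01]), 'force': array([-0.79944563, -0.84865502,  0.26865717]), 'moment': array([-0.00027692, -0.06000892,  0.00382307]), 'gripper_force': 0.0, 'width': 0.08778106063128749}
scene {'fx': 418.00007790253653, 'fy': 418.00007790253653, 'cx': 315.3699258330294, 'cy': 203.9092192758198, 'T': array([[-0.30730661,  0.82883079, -0.46754911,  1.08051955],
       [ 0.95149636,  0.26001364, -0.16446147,  0.17642552],
       [-0.01474158, -0.49541138, -0.86853339,  1.13510582],
       [ 0.        ,  0.        ,  0.        ,  1.        ]])}
side {'fx': 388.4110778993506, 'fy': 388.4110778993506, 'cx': 318.1547732275971, 'cy': 199.0412991714215, 'T': array([[ 0.91155367, -0.23819429,  0.33516172,  0.19425635],
       [-0.41113726, -0.53990405,  0.73448606, -0.80716398],
       [ 0.00600478, -0.80732094, -0.59008207,  0.7684217 ],
       [ 0.        ,  0.        ,  0.        ,  1.        ]])}
wrist {'fx': 309.70691628693146, 'fy': 309.70691628693146, 'cx': 320.02745360669184, 'cy': 200.00530876318635, 'hand_eye': array([[-2.16667651e-04, -9.58785633e-01, -2.84130363e-01,
         7.68058539e-02],
       [ 9.99999087e-01,  1.71345177e-04, -1.34076043e-03,
        -3.79802566e-04],
       [ 1.33418620e-03, -2.84130394e-01,  9.58784720e-01,
        -1.58450904e-01],
       [ 0.00000000e+00,  0.00000000e+00,  0.00000000e+00,
         1.00000000e+00]])}
```

View pics/scene0.png

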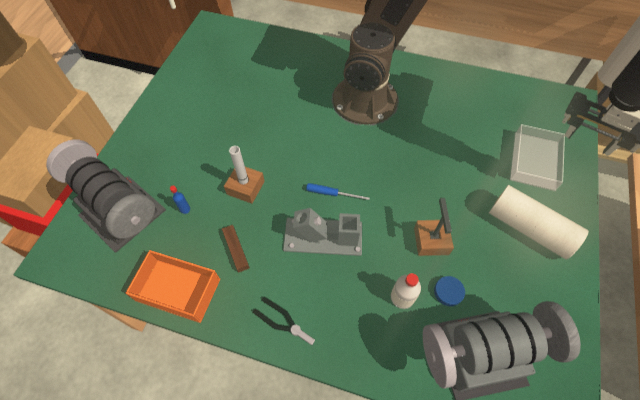

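View pics/side0.png

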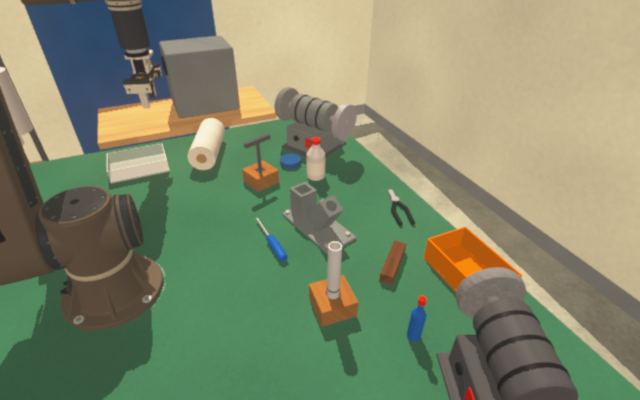

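The scene view shows the tube and its rack at about (237,150)/(243,184), and the stand with its sleeve mouth near (308,216) and shaft mouth near (350,222). The T-key bar is at about (446,215), and the spray (405,290) and tin (450,291) sit beside the key. In the side view the tube top is at (335,245), the shaft mouth at (303,189), the sleeve mouth at (332,206) and the key bar at (257,141).

```bash
cat > h.py <<'E'
import numpy as np, cv2
from scipy.spatial.transform import Rotation as Rn
from station import arm
def pose():
    s=arm.get_state(); T=np.eye(4); T[:3,:3]=Rn.from_euler('xyz',s['ee_rot']).as_matrix(); T[:3,3]=s['eef_pos']; return T
def ray(name,uv,T=None):
    c=arm.camera_params(name); x=(uv[0]-c['cx'])/c['fx']; y=(uv[1]-c['cy'])/c['fy']
    if name=='wrist':
        r=np.hypot(x,y); k=np.sin(r)/r if r>1e-9 else 1; d=np.array([x*k,y*k,np.cos(r)]); C=T@c['hand_eye']
    else: d=np.array([x,y,1.]); C=c['T']
    d=C[:3,:3]@d; return C[:3,3],d/np.linalg.norm(d)
def onz(name,uv,z,T=None):
    o,d=ray(name,uv,T); return o+d*(z-o[2])/d[2]
def tri(*rays):
    A=np.zeros((3,3)); b=np.zeros(3)
    for o,d in rays: P=np.eye(3)-np.outer(d,d); A+=P; b+=P@o
    p=np.linalg.solve(A,b); return p,[np.linalg.norm(np.cross(p-o,d)) for o,d in rays]
def proj(name,p,T=None):
    c=arm.camera_params(name); C=c['T'] if name!='wrist' else T@c['hand_eye']
    q=np.linalg.inv(C)@np.append(p,1); q=q[:3]
    if name=='wrist':
        th=np.arctan2(np.hypot(q[0],q[1]),q[2]); k=th/np.hypot(q[0],q[1]); return c['cx']+c['fx']*q[0]*k,c['cy']+c['fy']*q[1]*k
    return c['cx']+c['fx']*q[0]/q[2],c['cy']+c['fy']*q[1]/q[2]
def totool(p,T=None):   # world point -> tool coordinates
    T=pose() if T is None else T; return T[:3,:3].T@(np.asarray(p)-T[:3,3])
def snap(f):
    T=pose(); im=arm.grab_frame('wrist'); cv2.imwrite(f'pics/{f}.png',im[:,:,::-1]); np.save(f'pics/{f}.npy',T); return T,im
E
python3 - <<'E'
from h import *
np.set_printoptions(precision=4,suppress=True)
for n,a,b in (("tubetop",(236.5,150),(335,245)),("shaft",(350,222),(303,189)),("sleeve",(308,216),(332,206)),("keybar",(446,215),(257,141))):
    p,r=tri(ray('scene',a),ray('side',b)); print(n,p,r,totool(p))
print(onz('scene',(243,180),.05),onz('scene',(435,230),.05)); print(pose())
E
```

```text
tubetop [ 0.4802 -0.2646  0.2004] [np.float64(0.0018918073637444054), np.float64(0.0018918073637445658)] [0.5362 0.7894 0.0265]
shaft [0.5516 0.0895 0.1015] [np.float64(0.0013128048237631938), np.float64(0.001312804823763349)] [0.5023 0.4296 0.1249]
sleeve [ 0.582  -0.0298  0.1141] [np.float64(0.009448247050035961), np.float64(0.009448247050036034)] [0.5658 0.535  0.1124]
keybar [0.4868 0.3294 0.1617] [np.float64(0.0011084066009481915), np.float64(0.001108406600948059)] [0.371  0.2187 0.0645]
[ 0.4824 -0.2693  0.05  ] [0.4756 0.3254 0.05  ]
[[ 0.9574 -0.2887 -0.0002  0.1948]
 [-0.2887 -0.9574 -0.0012  0.6459]
 [ 0.0001  0.0012 -1.      0.2259]
 [ 0.      0.      0.      1.    ]]
```

```bash
echo '[[[0.088, 0.02, 0.01, -0.074, 0], [0.088, 0.307, 0.238, -0.074, 0], [0.088, 0.307, 0.238, -0.074, 0], [0.088, 0.307, 0.238, -0.074, 0], [0.088, 0.307, 0.238, -0.074, 0], [0.088, 0.307, 0.238, -0.074, 0], [0.088, 0.307, 0.238, -0.074, 0], [0.088, 0.307, 0.238, -0.074, 0], [0.088, 0.307, 0.238, -0.074, 0], [0.088, 0.307, 0.238, -0.074, 0], [0.088, 0.307, 0.238, -0.074, 0], [0.088, 0.307, 0.238, -0.074, 0], [0.088, 0.307, 0.238, -0.074, 0], [0.088, 0.307, 0.238, -0.074, 0]]]' > next.json && python3 nudge.py next.json
python3 -c "
from h import *
T,_=snap('key1'); print(T, totool([.567,.03,.30]))"
```

```text
t: 1.32
eef_pos: [0.4196, 0.3304, 0.3002]
ee_rot: [3.141, 0.0, -0.292]
force: [0.5, 0.4, 0.1]
width: 0.0876
gripper_force: 0.0
[[ 9.57589718e-01 -2.88134945e-01 -4.30852737e-04  4.19616900e-01]
 [-2.88135054e-01 -9.57589758e-01 -2.16332925e-04  3.30371793e-01]
 [-3.50247092e-04  3.31301962e-04 -9.99999884e-01  3.00217918e-01]
 [ 0.00000000e+00  0.00000000e+00  0.00000000e+00  1.00000000e+00]] [2.27734754e-01 2.45540630e-01 2.39733380e-04]
```

View pics/key1.png

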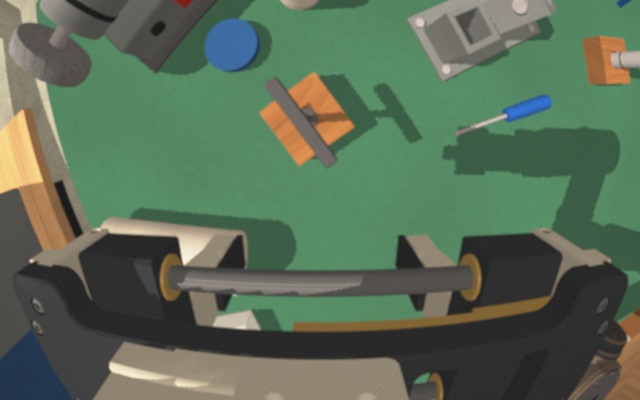

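The wrist view shows the key bar running from about (271,82) to (330,160) over its wooden rack at (307,118). The stand is at the top right, around (480,30).

```bash
echo '[[[0.088, 0.228, 0.245, 0, 1.03], [0.088, 0.228, 0.245, 0, 1.03], [0.088, 0.228, 0.245, 0, 1.03], [0.088, 0.228, 0.245, 0, 1.03], [0.088, 0.228, 0.245, 0, 1.03], [0.088, 0.228, 0.245, 0, 1.03], [0.088, 0.228, 0.245, 0, 1.03], [0.088, 0.228, 0.245, 0, 1.03], [0.088, 0.228, 0.245, 0, 1.03], [0.088, 0.228, 0.245, 0, 1.03], [0.088, 0.228, 0.245, 0, 1.03]]]' > next.json && python3 nudge.py next.json
python3 - <<'E'
from h import *
T,_=snap('stand1'); print(T[:3,3])
im=cv2.imread('pics/key1.png'); T=np.load('pics/key1.npy'); hsv=cv2.cvtColor(im,cv2.COLOR_BGR2HSV)
m=((hsv[...,1]<70)&(hsv[...,2]<130)).astype(np.uint8); w=np.zeros_like(m); w[70:175,255:345]=1; m=cv2.morphologyEx(m*w,cv2.MORPH_OPEN,np.ones((5,5)))
c=max(cv2.findContours(m,0,1)[0],key=cv2.contourArea)[:,0]
P=np.array([onz('wrist',p,.170,T)[:2] for p in c.astype(float)]).astype(np.float32)
r=cv2.minAreaRect(P); print(r, cv2.boundingRect(c))
w=((hsv[...,1]>100)&(hsv[...,0]<20)).astype(np.uint8); q=np.zeros_like(w); q[60:175,250:365]=1
c=max(cv2.findContours(w*q,0,1)[0],key=cv2.contourArea)[:,0]
print('rack',cv2.minAreaRect(np.array([onz('wrist',p,.05,T)[:2] for p in c.astype(float)]).astype(np.float32)))
E
```

```text
t: 2.28
eef_pos: [0.5676, 0.0302, 0.3]
ee_rot: [3.141, 0.0, -1.321]
force: [0.2, -0.7, 0.1]
width: 0.0878
gripper_force: 0.0
[0.56762883 0.03016658 0.29997296]
((0.4891451597213745, 0.3256397843360901), (0.1000358834862709, 0.022054564207792282), 19.434268951416016) (265, 77, 72, 90)
rack ((0.4950934052467346, 0.3070273697376251), (0.0909978449344635, 0.04494350776076317), 19.358667373657227)
```

View pics/stand1.png

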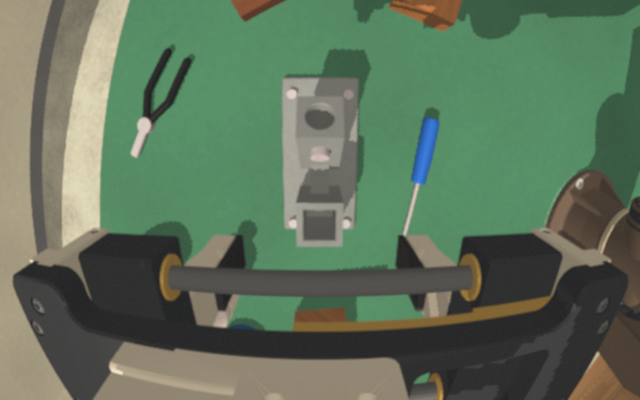

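The wrist view shows the stand almost square to the image. The sleeve bore is at about (319,118) and the shaft opening at (319,225); the plate spans columns 282–358 and starts at row 79.

```bash
python3 - <<'E'
import cv2,numpy as np
im=cv2.imread('pics/stand1.png')[65:255,265:375]
a=cv2.resize(im,None,fx=3,fy=3,interpolation=cv2.INTER_CUBIC)
b=cv2.resize(cv2.imread('pics/scene0.png')[190:265,270:375],None,fx=4,fy=4,interpolation=cv2.INTER_CUBIC)
c=np.zeros((570,760,3),np.uint8); c[:,:330]=a; c[:300,335:755]=b; 
d=cv2.imread('pics/key1.png')[65:180,245:370]; d=cv2.resize(d,None,fx=2.2,fy=2.2); c[305:305+d.shape[0],335:335+d.shape[1]]=d
cv2.imwrite('pics/crop1.png',c)
E
```

```text
(no output)
```

View pics/crop1.png

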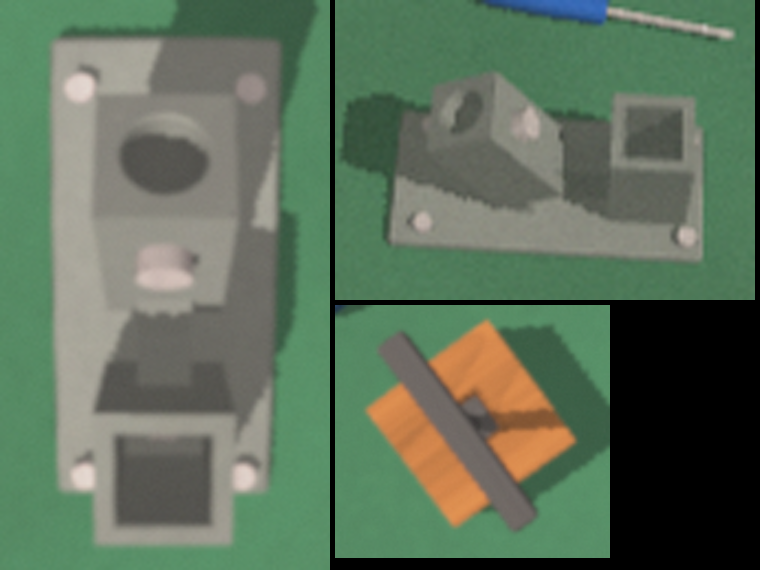

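The crop shows the sleeve mouth face corners at (97,94), (238,94), (237,217) and (94,214), with the bore centred at (164,153.5). The shaft's top outer corners are at (94,413), (235,413), (232,545) and (94,545).

```bash
python3 - <<'E'
from h import *
np.set_printoptions(precision=4,suppress=True)
T=np.load('pics/stand1.npy')
f=lambda p:(265+p[0]/3-.3,65+p[1]/3-.3)
W=lambda p,z:onz('wrist',f(p),z,T)
out=[W(p,.1) for p in((94,413),(235,413),(232,545),(94,545))]; inn=[W(p,.1) for p in((115,435),(212,435),(212,525),(115,525))]
for o in(out,inn): print(np.mean(o,0),[np.linalg.norm(o[i]-o[i-1]) for i in range(4)],np.degrees(np.arctan2(*( (o[0]+o[1]-o[2]-o[3])[1::-1]))))
b=W((164,153.5),.116)
top=[W(p,.129) for p in((237,217),(94,214))]; bot=[W(p,.103) for p in((97,94),(238,94))]
print('bore',b,'face',np.mean(top+bot,0),[np.linalg.norm(top[0]-top[1]),np.linalg.norm(bot[0]-bot[1])], np.linalg.norm(np.mean(top,0)-np.mean(bot,0)))
pl=[W(p,.01) for p in((53,40),(282,40),(268,490),(59,490))]; print('plate',np.mean(pl,0),np.linalg.norm(pl[0]-pl[1]),np.linalg.norm(pl[0]-pl[3]))
print(np.degrees(np.arctan2(*( (pl[0]+pl[1]-pl[2]-pl[3])[1::-1]))))
s=np.mean(out,0); d=s-b; print('stand x heading',np.degrees(np.arctan2(d[1],d[0])),np.linalg.norm(d[:2]))
E0=(270,190); g=lambda p:(270+(p[0]-335)/4-.3,190+p[1]/4-.3)
print('scene shaft',np.mean([onz('scene',g(p),.1) for p in((615,94),(697,97),(692,173),(611,168))],0),'bore',onz('scene',g((462,111)),.116))
E
```

```text
[0.5533 0.091  0.1   ] [np.float64(0.05877257170710316), np.float64(0.05698972027284997), np.float64(0.058736576009498206), np.float64(0.058705915366700244)] -76.34953776746072
[0.5534 0.0911 0.1   ] [np.float64(0.04000448935698788), np.float64(0.03945719871058117), np.float64(0.039997298876833766), np.float64(0.04086080615591225)] -75.74561037073485
bore [ 0.586  -0.0379  0.116 ] face [ 0.5852 -0.0386  0.116 ] [np.float64(0.05063270607449607), np.float64(0.05308363205755473)] 0.051504168322252686
plate [0.5708 0.0197 0.01  ] 0.10880572326063909 0.227106844860166
-76.20691864695412
stand x heading 104.21611603538881 0.13300488112052378
scene shaft [0.5526 0.0891 0.1   ] bore [ 0.5843 -0.04    0.116 ]
```

```bash
echo '[[[0.088, 0.187, 0.157, 0, 0], [0.088, 0.187, 0.157, 0, 0], [0.088, 0.187, 0.157, 0, 0], [0.088, 0.187, 0.157, 0, 0], [0.088, 0.187, 0.157, 0, 0], [0.088, 0.187, 0.157, 0, 0], [0.088, 0.187, 0.157, 0, 0], [0.088, 0.187, 0.157, 0, 0]]]' > next.json && python3 nudge.py next.json
python3 - <<'E'
from h import *
np.set_printoptions(precision=4,suppress=True)
T,im=snap('tube1'); print(T[:3,3])
a=cv2.resize(cv2.imread('pics/tube1.png')[60:230,200:420],None,fx=3,fy=3,interpolation=cv2.INTER_CUBIC); cv2.imwrite('pics/crop2.png',a)
E
```

```text
t: 3.0
eef_pos: [0.4609, -0.1903, 0.3011]
ee_rot: [-3.14, -0.0, -1.322]
force: [0.8, 0.5, 0.2]
width: 0.0877
gripper_force: 0.0
[ 0.4609 -0.1903  0.3011]
```

View pics/crop2.png

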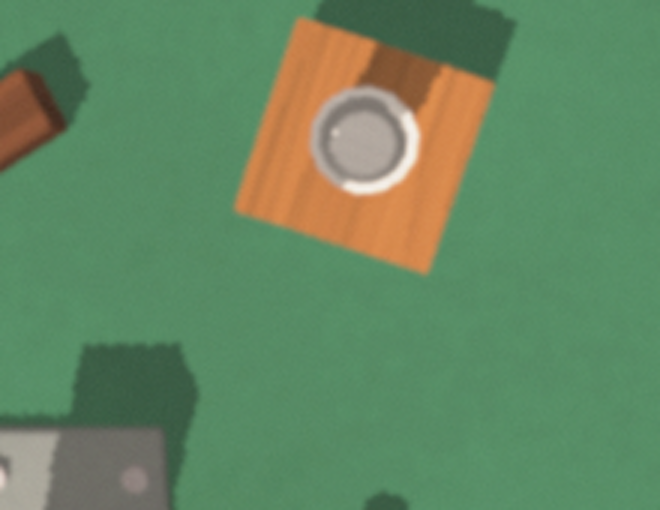

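The crop shows the tube's open top as a ring centred at (364,140), and rack corners at (299,17), (496,80), (428,275) and (234,211).

```bash
python3 - <<'E'
from h import *
np.set_printoptions(precision=4,suppress=True)
T=np.load('pics/tube1.npy')
f=lambda p:(200+p[0]/3-.3,60+p[1]/3-.3)
p=onz('wrist',f((364,140)),.2,T); print('top',p)
print('rack',np.mean([onz('wrist',f(q),.05,T) for q in((299,17),(496,80),(428,275),(234,211))],0))
p[2]=.149; print(totool(p,T), totool(p))
E
```

```text
top [ 0.4802 -0.2679  0.2   ]
rack [ 0.4799 -0.268   0.05  ]
[0.0799 0.0006 0.1521] [0.0805 0.0013 0.1519]
```

```bash
echo '[[[0.088, 0.040, 0.001, 0, -0.006], [0.088, 0.080, 0.001, 0, -0.006], [0.088, 0.080, 0.001, 0.01, -0.006], [0.088, 0.080, 0.001, 0.05, -0.006], [0.088, 0.080, 0.001, 0.09, -0.006], [0.088, 0.080, 0.001, 0.13, -0.006], [0.088, 0.080, 0.001, 0.152, -0.006], [0.088, 0.080, 0.001, 0.152, -0.006], [0.02, 0.080, 0.001, 0.152, -0.006], [0.02, 0.080, 0.001, 0.152, -0.006], [0.02, 0.080, 0.001, 0.152, -0.006], [0.02, 0.080, 0.001, 0.152, -0.006], [0.02, 0.080, 0.001, 0.152, -0.006], [0.02, 0.080, 0.001, 0.152, -0.006], [0.02, 0.080, 0.001, 0.152, -0.006]]]' > next.json && python3 nudge.py next.json 15
```

```text
t: 4.3
eef_pos: [0.4802, -0.2684, 0.1492]
ee_rot: [-3.141, -0.0, -1.317]
force: [0.6, 0.5, -0.5]
width: 0.0467
gripper_force: 0.0
```

```bash
echo '[[[0.02, 0, 0, 0, 0.01], [0.02, 0, 0, 0, 0.01], [0.02, 0, 0, 0, 0.01], [0.02, 0, 0, 0, 0.01], [0.02, 0, 0, 0, 0.01], [0.02, 0, 0, 0, 0.01]]]' > next.json && python3 nudge.py next.json 15
```

```text
t: 4.8
eef_pos: [0.4801, -0.2683, 0.1486]
ee_rot: [-3.142, -0.0, -1.327]
force: [0.6, 0.2, 0.2]
width: 0.0298
gripper_force: 15.0
```

```bash
echo '[[[0.02, 0, 0, -0.010, 0], [0.02, 0, 0, -0.020, 0], [0.02, 0, 0, -0.030, 0], [0.02, 0, 0, -0.030, 0], [0.02, 0.014, 0, -0.030, 0], [0.02, 0.027, 0, -0.030, 0], [0.02, 0.040, 0, -0.0285, 0], [0.02, 0.053, 0, -0.026, 0], [0.02, 0.065, 0, -0.022, 0], [0.02, 0.0775, 0, -0.018, 0], [0.02, 0.0775, 0, -0.018, 0], [0.02, 0.0775, 0, -0.018, 0]]]' > next.json && python3 nudge.py next.json 15
python3 - <<'E'
from h import *
for n in('scene','side'): cv2.imwrite(f'pics/{n}1.png',arm.grab_frame(n)[:,:,::-1])
a=cv2.imread('pics/scene1.png')[80:230,160:330]; b=cv2.imread('pics/side1.png')[180:330,250:450]
a=cv2.resize(a,None,fx=2.1,fy=2.1);b=cv2.resize(b,None,fx=2.1,fy=2.1)
cv2.imwrite('pics/crop3.png',np.hstack([a,b]))
E
```

```text
t: 5.8
eef_pos: [0.4984, -0.3444, 0.1653]
ee_rot: [3.14, 0.001, -1.328]
force: [-0.6, 0.8, -2.2]
width: 0.0296
gripper_force: 15.0
```

View pics/crop3.png

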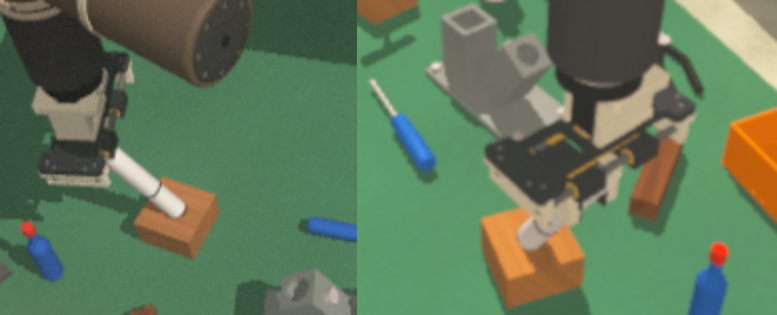

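The crop shows the tube tilted about 30° over its rack's rim, with the gripper holding its upper end. The black ring is visible at (158,190), and the sleeve is clear.

```bash
echo '[[[0.02, 0.018, 0, -0.031, 0], [0.02, 0.035, 0, -0.060, 0], [0.02, 0.030, 0, -0.095, 0], [0.02, 0.0, -0.03, -0.095, 0], [0.02, -0.03, -0.055, -0.095, 0], [0.02, -0.06, -0.08, -0.095, 0], [0.02, -0.09, -0.10, -0.095, 0], [0.02, -0.12, -0.12, -0.095, 0], [0.02, -0.15, -0.14, -0.095, 0], [0.02, -0.182, -0.158, -0.095, 0], [0.02, -0.182, -0.158, -0.095, 0], [0.02, -0.182, -0.158, -0.095, 0], [0.02, -0.182, -0.158, -0.095, 0]]]' > next.json && python3 nudge.py next.json 25
python3 - <<'E'
from h import *
for n in('scene','side'): cv2.imwrite(f'pics/{n}2.png',arm.grab_frame(n)[:,:,::-1])
T,_=snap('w2'); a3=np.array([.12,-.4855,.866]); G=T@np.array([0,0,-.0188,1]); print(T,G)
for n in('scene','side'): print(n,[np.round(proj(n,G[:3]-s*a3)) for s in(0,158)])
a=cv2.imread('pics/scene2.png')[120:250,220:390]; b=cv2.imread('pics/side2.png')[110:240,270:420]
a=cv2.resize(a,(510,390));b=cv2.resize(b,(450,390))
cv2.imwrite('pics/crop4.png',cv2.resize(np.hstack([a,b]),(800,325)))
E
```

```text
t: 6.98
eef_pos: [0.608, -0.1281, 0.2618]
ee_rot: [-3.142, -0.0, -1.325]
force: [-0.4, 0.1, -1.4]
width: 0.03
gripper_force: 25.0
[[ 2.41151014e-01 -9.70487594e-01  1.37072005e-04  6.07769025e-01]
 [-9.70487581e-01 -2.41151037e-01 -1.83186621e-04 -1.29213551e-01]
 [ 2.10835399e-04 -8.88510388e-05 -9.99999974e-01  2.61762411e-01]
 [ 0.00000000e+00  0.00000000e+00  0.00000000e+00  1.00000000e+00]] [ 0.60776645 -0.12921011  0.28056241  1.        ]
scene [array([261., 184.]), array([606., 463.])]
side [array([358., 169.]), array([172., 416.])]
```

View pics/crop4.png

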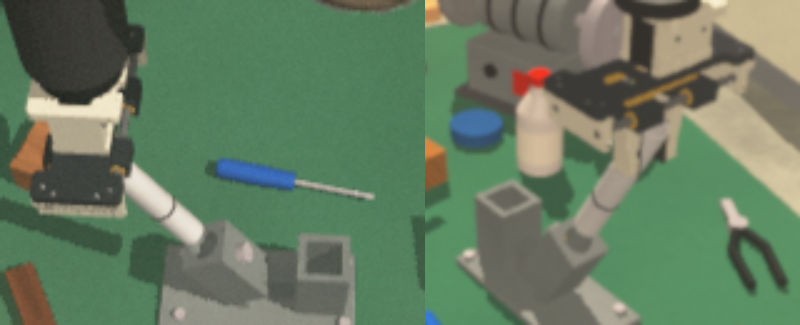

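The crop shows the tube hanging just off the sleeve mouth, foot at about (195,240) in the left panel. It's nearly in line, and the ring is at (170,207).

```bash
cat > tilt.py <<'E'
from h import *
import sys
np.set_printoptions(precision=4,suppress=True)
def tilt(im,T,box,zmin=150):
    x0,y0,x1,y1=box; hsv=cv2.cvtColor(im,cv2.COLOR_BGR2HSV); m=((hsv[...,1]<45)&(hsv[...,2]>zmin)).astype(np.uint8)
    w=np.zeros_like(m); w[y0:y1,x0:x1]=1; m=cv2.morphologyEx(m*w,cv2.MORPH_CLOSE,np.ones((5,5)))
    c=max(cv2.findContours(m,0,1)[0],key=cv2.contourArea); r=cv2.minAreaRect(c); print('rect',r)
    k=np.zeros_like(m); cv2.drawContours(k,[c],-1,1,-1); ys,xs=np.nonzero(k)
    vx,vy,cx,cy=cv2.fitLine(np.c_[xs,ys].astype(np.float32),cv2.DIST_L2,0,.01,.01).ravel()
    if vy<0: vx,vy=-vx,-vy
    G=(T@np.array([0,0,-.0188,1]))[:3]; n=T[:3,1]; P=[]
    t=(xs-cx)*vx+(ys-cy)*vy
    for tt in(t.min(),t.max()):
        o,d=ray('scene',(cx+tt*vx,cy+tt*vy)); P.append(o+d*((G-o)@n)/(d@n))
    a=P[0]-P[1]; ux=a@T[:3,0]; th=np.degrees(np.arctan2(ux,a[2]))
    e=a/np.linalg.norm(a); off=(G-P[1])-((G-P[1])@e)*e
    print('ends',P,'tilt',th,'axis off at G',off,'low end from G',(G-P[1])@e); return P,th
E
python3 - <<'E'
from tilt import *
tilt(cv2.imread('pics/scene2.png'),np.load('pics/w2.npy'),(268,180,303,222))
im=cv2.imread('pics/scene2.png'); hsv=cv2.cvtColor(im,cv2.COLOR_BGR2HSV)
print(hsv[180:225:4,296:304:3,1:].tolist())
E
```

```text
rect ((282.76458740234375, 204.23345947265625), (40.094268798828125, 16.54054069519043), 41.423667907714844)
ends [array([ 0.6032, -0.1108,  0.2582]), array([ 0.5863, -0.0428,  0.1321])] tilt 29.066328184865952 axis off at G [ 0.0012 -0.0049 -0.0028] low end from G 0.1730280502061912
[[[92, 130], [93, 129], [92, 127]], [[90, 127], [91, 126], [90, 125]], [[90, 125], [90, 127], [79, 87]], [[93, 126], [88, 128], [86, 128]], [[91, 123], [88, 127], [88, 125]], [[91, 123], [91, 126], [90, 124]], [[76, 124], [88, 125], [86, 127]], [[21, 231], [20, 177], [91, 126]], [[21, 233], [18, 236], [20, 115]], [[29, 204], [26, 164], [22, 93]], [[18, 128], [22, 139], [25, 92]], [[26, 119], [22, 115], [20, 113]]]
```

```bash
cat > prof.py <<'E'
from h import *
np.set_printoptions(precision=4,suppress=True)
def prof(im,T,ss,th=30,name='scene'):
    t=np.radians(th); a=np.sin(t)*T[:3,0]+np.array([0,0,np.cos(t)]); G=(T@np.array([0,0,-.0188,1]))[:3]; n=T[:3,1]
    L=[]
    for s in ss:
        p0=np.array(proj(name,G-s*a)); p1=np.array(proj(name,G-(s+.01)*a)); v=(p1-p0)/np.linalg.norm(p1-p0); w=np.array([-v[1],v[0]])
        o=np.arange(-14,14.5,1); pts=(p0+o[:,None]*w).astype(np.float32)
        L.append((s,p0,cv2.remap(im,pts[None,:,0],pts[None,:,1],cv2.INTER_LINEAR)[0].mean(-1).astype(int)))
    for s,p,l in L: print(s,p,*l)
E
python3 - <<'E'
from prof import *
T=np.load('pics/w2.npy')
prof(cv2.imread('pics/scene2.png'),T,[.05,.06,.07,.08,.09,.1,.11,.12,.13,.14,.15,.155,.16,.165,.17,.175])
E
```

```text
0.05 [272.6291 193.8826] 100 99 100 101 101 100 107 156 203 220 226 227 225 219 213 199 181 157 130 128 149 105 85 72 93 105 123 133 145
0.06 [274.9462 195.752 ] 100 100 100 101 100 99 103 153 203 218 224 225 224 219 214 201 182 162 129 108 100 106 130 165 172 163 161 152 125
0.07 [277.2316 197.5957] 102 101 98 100 99 98 103 140 200 216 222 223 222 218 211 199 182 161 133 110 99 100 100 100 102 111 106 103 100
0.08 [279.4859 199.4144] 103 102 101 102 100 101 103 132 188 214 222 223 222 220 213 200 183 161 133 109 99 101 101 101 100 99 98 99 99
0.09 [281.7097 201.2085] 99 99 99 99 100 99 99 123 177 210 221 223 222 218 212 201 184 164 136 109 99 99 98 99 98 98 99 99 100
0.1 [283.9037 202.9786] 99 99 99 100 100 99 102 119 177 212 219 222 223 220 214 202 187 168 133 95 96 99 99 99 100 98 99 99 87
0.11 [286.0685 204.725 ] 98 99 98 99 101 98 98 112 139 137 160 206 206 213 209 178 146 119 107 102 101 99 102 100 92 78 74 71 69
0.12 [288.2046 206.4483] 101 100 102 98 98 99 100 105 161 203 216 222 214 209 205 198 192 171 143 114 103 102 91 77 69 71 70 71 70
0.13 [290.3126 208.149 ] 99 99 99 10
[... 302 characters left out ...]
4 199 183 155 118 87 74 84 92 94 96 92 88 84
0.155 [295.4632 212.3043] 97 97 98 101 100 98 100 102 141 196 221 226 228 226 222 216 203 186 157 114 78 85 92 94 94 94 95 96 96
0.16 [296.4734 213.1193] 96 96 96 98 99 98 100 103 131 191 220 225 227 227 223 217 205 186 157 112 92 98 102 99 97 94 94 94 94
0.165 [297.4771 213.9291] 98 96 98 97 99 99 100 103 111 164 215 224 228 228 224 218 203 181 152 122 109 113 117 115 102 97 96 95 97
0.17 [298.4744 214.7337] 99 98 99 99 98 102 106 110 112 127 155 191 211 219 214 208 193 164 137 122 112 111 115 114 105 98 96 96 96
0.175 [299.4653 215.5331] 100 99 97 99 104 106 110 112 112 108 112 122 138 151 159 158 155 145 138 129 120 113 113 115 112 104 95 97 95
```

```bash
echo '[[[0.02, -0.005, 0, 0.0087, 0], [0.02, -0.010, 0, 0.0173, 0], [0.02, -0.0125, 0, 0.0217, 0], [0.02, -0.015, 0, 0.026, 0], [0.02, -0.0175, 0, 0.0303, 0], [0.02, -0.0175, 0, 0.0303, 0]]]' > next.json && python3 nudge.py next.json 25
python3 - <<'E'
from prof import *
T=pose(); im=arm.grab_frame('scene')[:,:,::-1].copy(); cv2.imwrite('pics/scene3.png',im); print(T[:3,3],arm.get_state()['force'],arm.get_state()['moment'])
prof(im,T,[.05,.07,.09,.1,.105,.11,.12,.13,.14,.15,.155,.16])
E
```

```text
t: 7.63
eef_pos: [0.6042, -0.1122, 0.2317]
ee_rot: [-3.14, -0.002, -1.327]
force: [0.5, -1.3, -3.4]
width: 0.0298
gripper_force: 25.0
[ 0.6042 -0.1122  0.2317] [ 1.1287 -0.944  -3.1877] [-0.7722 -0.5081 -0.0789]
0.05 [280.5119 200.4583] 101 101 100 102 101 99 102 132 193 217 224 226 225 221 215 203 185 152 124 99 83 72 64 61 61 70 106 135 158
0.07 [284.9039 203.999 ] 100 100 100 100 99 99 99 123 180 212 220 223 222 220 215 201 185 165 133 108 100 100 102 121 139 159 130 96 71
0.09 [289.1798 207.4461] 99 98 99 98 99 97 99 107 161 204 218 222 222 220 214 203 190 168 138 109 100 97 78 70 70 71 70 69 69
0.1 [291.2757 209.1357] 100 100 101 99 98 97 98 97 128 192 218 222 223 219 214 206 191 169 135 95 95 87 73 69 68 66 68 70 70
0.105 [292.3134 209.9723] 100 101 99 99 98 98 99 99 100 156 208 216 221 220 214 203 186 158 115 90 86 76 70 74 75 72 72 72 68
0.11 [293.3442 210.8033] 99 98 97 99 98 99 100 106 153 145 125 158 161 169 152 143 136 124 118 105 89 74 79 87 91 84 77 75 71
0.12 [295.386  212.4493] 99 99 100 98 98 100 99 101 145 194 216 221 225 223 213 209 193 175 148 109 82 87 94 96 94 95 97 96 95
0.13 [297.4014 214.0741] 97 99 98 99 99 99 99 106 136 191 216 222 224 223 219 211 196 179 152 114 96 107 113 110 98 95 95 94 94
0.14 [299.3911 215.6781] 100 99 97 99 105 106 110 115 133 186 217 224 226 224 221 214 200 183 157 118 93 87 107 112 110 103 99 97 95
0.15 [301.3554 217.2617] 100 105 110 111 112 111 111 110 129 180 215 222 227 226 222 217 202 186 160 122 104 109 112 113 115 112 110 106 99
0.155 [302.3283 218.046 ] 101 118 126 119 113 111 111 111 112 166 211 222 228 228 223 216 205 188 161 122 108 112 115 113 110 108 104 100 97
0.16 [303.295  218.8253] 98 120 135 134 123 109 113 112 110 137 180 214 225 228 223 218 207 188 154 123 112 114 113 111 105 103 103 101 98
```

```bash
echo '[[[0.02, -0.002, 0, 0.0035, 0], [0.02, -0.004, 0, 0.007, 0], [0.02, -0.006, 0, 0.0104, 0], [0.02, -0.006, 0, 0.0104, 0]]]' > next.json && python3 nudge.py next.json 30
python3 - <<'E'
from prof import *
T=pose(); im=arm.grab_frame('scene')[:,:,::-1].copy(); cv2.imwrite('pics/scene4.png',im); print(T[:3,3],arm.get_state()['force'],arm.get_state()['moment'])
prof(im,T,[.05,.07,.09,.1,.105,.11,.12,.13,.135,.14,.145,.15,.155,.16,.165,.17])
E
```

```text
t: 8.02
eef_pos: [0.602, -0.1054, 0.2196]
ee_rot: [3.14, 0.001, -1.327]
force: [1.7, -0.8, -4.2]
width: 0.0296
gripper_force: 30.0
[ 0.602  -0.1054  0.2196] [ 0.691  -1.054  -5.5865] [-0.7007 -0.6537 -0.1034]
0.05 [283.6673 202.8191] 101 101 100 100 100 102 103 128 190 218 223 226 225 223 216 202 184 149 97 81 73 67 66 64 58 65 93 128 139
0.07 [287.9754 206.2914] 101 99 101 101 100 99 101 108 163 208 221 223 223 220 213 202 185 165 139 114 101 100 92 123 155 157 138 107 71
0.09 [292.1708 209.6729] 100 100 100 98 100 99 99 106 157 200 216 222 223 221 216 205 188 171 143 114 98 84 69 74 72 70 72 71 71
0.1 [294.2277 211.3307] 101 99 101 100 98 98 100 96 93 172 214 221 223 221 217 207 193 172 137 98 77 76 83 92 96 97 92 87 80
0.105 [295.2461 212.1516] 98 98 99 100 99 99 100 96 93 152 208 216 221 220 214 205 189 151 114 86 78 83 92 96 95 94 96 98 94
0.11 [296.258  212.9672] 99 97 96 100 100 102 98 101 128 137 129 156 167 182 172 149 135 127 120 108 93 95 100 97 95 96 96 94 96
0.12 [298.2622 214.5826] 98 98 97 100 99 101 104 110 134 184 213 221 224 218 214 208 197 178 152 118 95 94 110 112
[... 570 characters left out ...]
99
0.15 [304.1237 219.3069] 99 113 132 137 136 131 122 117 113 112 136 186 203 217 216 213 180 159 138 120 112 113 109 107 104 103 102 101 97
0.155 [305.0792 220.077 ] 101 113 133 140 138 138 139 130 120 115 115 115 133 141 149 151 137 118 113 112 112 109 107 103 99 101 102 100 97
0.16 [306.0287 220.8423] 100 116 133 139 140 138 138 139 136 127 121 116 114 114 114 115 113 115 114 110 108 105 102 101 100 102 102 100 97
0.165 [306.9723 221.6028] 101 113 133 139 139 138 139 139 138 137 133 129 119 115 111 114 114 115 109 105 103 103 102 103 102 102 101 99 96
0.17 [307.91   222.3586] 98 112 136 140 142 139 137 139 139 137 138 136 133 124 114 113 110 104 103 100 101 102 102 103 103 101 102 100 96
```

```bash
echo '[[[0.02, 0, 0, 0, 0], [0.02, -0.0025, 0, 0.0043, 0], [0.02, -0.005, 0, 0.0087, 0], [0.02, -0.0075, 0, 0.013, 0], [0.02, -0.010, 0, 0.0173, 0], [0.02, -0.0125, 0, 0.0217, 0], [0.02, -0.015, 0, 0.026, 0], [0.02, -0.0175, 0, 0.0303, 0], [0.02, -0.0175, 0, 0.0303, 0], [0.02, -0.0175, 0, 0.0303, 0]]]' > next.json && python3 nudge.py next.json 45
python3 - <<'E'
from prof import *
T=pose(); im=arm.grab_frame('scene')[:,:,::-1].copy(); cv2.imwrite('pics/scene5.png',im); print(T[:3,3],arm.get_state()['force'],arm.get_state()['moment'])
prof(im,T,[.05,.06,.07,.08,.09,.1,.105,.11,.115,.12,.125,.13])
E
```

```text
t: 8.9
eef_pos: [0.5979, -0.0886, 0.1897]
ee_rot: [3.141, 0.001, -1.327]
force: [1.8, -2.2, -7.4]
width: 0.0295
gripper_force: 45.0
[ 0.5979 -0.0886  0.1897] [ 1.5718 -2.3511 -7.9275] [-1.2385 -1.1278 -0.131 ]
0.05 [291.0506 208.7516] 101 99 100 99 99 100 100 112 170 208 221 224 220 219 214 177 123 84 72 65 65 66 67 70 65 59 59 121 146
0.06 [293.1222 210.4216] 100 100 99 98 99 100 97 104 156 203 219 225 225 222 218 207 190 168 141 132 99 84 71 72 77 131 137 142 142
0.07 [295.1669 212.0701] 97 99 100 100 100 99 99 104 138 196 218 223 224 221 217 208 191 171 144 109 82 95 154 181 170 164 154 130 101
0.08 [297.1854 213.6973] 97 98 97 98 100 101 101 104 122 186 214 221 223 222 217 208 192 173 147 113 97 107 114 109 104 109 101 99 97
0.09 [299.178  215.3038] 100 99 99 101 103 106 111 113 130 176 210 222 223 220 217 210 196 177 152 121 94 90 103 112 111 99 96 96 95
0.1 [301.1453 216.8898] 99 103 109 111 113 111 112 112 110 151 201 219 222 223 219 211 199 179 150 103 91 104 113 114 113 112 111 107 97
0.105 [302.1196 217.6752] 98 113 122 116 114 112 112 112 106 107 139 209 219 222 214 209 192 158 125 105 98 110 115 113 113 111 107 105 98
0.11 [303.0878 218.4558] 100 119 133 133 119 108 113 112 112 134 137 110 166 164 161 163 140 128 120 116 112 112 113 110 108 104 104 100 98
0.115 [304.0498 219.2314] 101 115 134 140 139 130 117 114 113 113 141 179 150 159 160 154 156 152 134 122 113 112 110 108 105 104 103 101 99
0.12 [305.0058 220.0021] 101 113 134 140 140 138 138 129 121 115 114 120 139 144 153 152 142 136 115 113 111 110 107 104 103 102 103 102 97
0.125 [305.9559 220.768 ] 102 117 135 140 140 139 140 141 135 128 123 117 114 114 114 115 115 114 112 108 106 104 102 102 102 103 101 101 98
0.13 [306.9    221.5292] 101 113 134 141 140 140 139 140 141 138 134 129 118 115 115 115 112 114 109 105 105 102 100 101 101 100 102 100 99
```

```bash
echo '[[[0.02, -0.0019, 0, 0.0033, 0], [0.02, -0.0037, 0, 0.0065, 0], [0.02, -0.0037, 0, 0.0065, 0], [0.02, -0.0037, 0, 0.0065, 0]]]' > next.json && python3 nudge.py next.json 45
python3 - <<'E'
from prof import *
T=pose(); im=arm.grab_frame('scene')[:,:,::-1].copy(); cv2.imwrite('pics/scene6.png',im); print(T[:3,3],arm.get_state()['force'])
prof(im,T,[.09,.095,.1,.105,.11,.115,.12])
b=arm.grab_frame('side')[:,:,::-1].copy()
cv2.imwrite('pics/crop5.png',np.hstack([cv2.resize(im[180:240,270:330],(400,400),interpolation=cv2.INTER_CUBIC),cv2.resize(b[170:230,305:365],(400,400),interpolation=cv2.INTER_CUBIC)]))
E
```

```text
t: 9.28
eef_pos: [0.5975, -0.0857, 0.1844]
ee_rot: [-3.141, -0.001, -1.327]
force: [1.7, -4.4, -2.7]
width: 0.0293
gripper_force: 45.0
[ 0.5975 -0.0857  0.1844] [ 1.6859 -5.4698 -3.8836]
0.09 [300.3385 216.386 ] 100 99 102 107 111 111 112 113 128 175 212 222 223 221 217 209 195 177 152 116 90 102 109 113 114 111 110 102 97
0.095 [301.3179 217.1754] 101 103 109 113 114 114 112 111 106 154 208 221 223 222 217 210 197 178 150 111 96 106 111 112 115 112 110 106 96
0.1 [302.2911 217.9597] 98 118 127 120 114 113 112 110 106 147 201 218 222 222 217 211 196 179 151 102 98 109 113 112 113 110 105 102 97
0.105 [303.2581 218.7392] 97 121 136 135 121 108 113 113 110 118 142 199 216 220 215 209 188 163 127 102 103 112 113 110 107 106 102 100 99
0.11 [304.219  219.5137] 99 117 136 138 139 137 123 118 115 113 115 111 150 161 169 157 133 101 101 105 111 113 109 106 104 103 104 100 98
0.115 [305.1739 220.2833] 102 116 135 141 140 138 138 131 122 116 114 112 108 111 105 101 104 109 111 112 110 108 104 103 103 102 103 101 98
0.12 [306.1229 221.0482] 102 120 137 139 140 141 141 139 136 129 123 118 115 114 112 112 113 114 111 108 104 102 100 101 103 102 102 102 98
```

View pics/crop5.png

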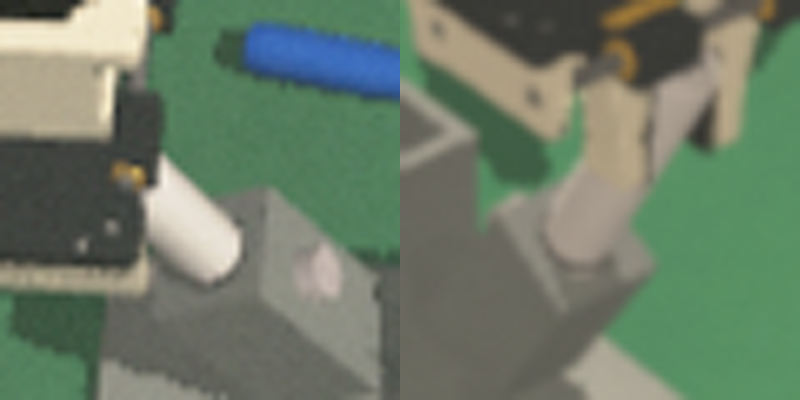

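The crop shows the tube seated in the sleeve, with the ring showing only as a thin dark line at the mouth: (215,275) in the left panel, (575,262) in the right.

```bash
echo '[[[0.02, -0.0005, 0, 0.001, 0], [0.02, -0.0005, 0, 0.001, 0], [0.02, -0.0005, 0, 0.001, 0]]]' > next.json && python3 nudge.py next.json 45
python3 - <<'E'
from prof import *
T=pose(); im=arm.grab_frame('scene')[:,:,::-1].copy(); cv2.imwrite('pics/scene7.png',im); print(T[:3,3],arm.get_state()['force'])
prof(im,T,[.1,.105,.108,.11,.112,.114,.116])
np.save('pics/w7.npy',T)
E
```

```text
t: 9.63
eef_pos: [0.5976, -0.0857, 0.184]
ee_rot: [-3.141, -0.002, -1.327]
force: [2.0, -7.0, -0.4]
width: 0.0292
gripper_force: 45.0
[ 0.5976 -0.0857  0.184 ] [ 1.3852 -6.2948 -0.2517]
0.1 [302.292  218.0552] 101 117 127 119 112 110 112 111 112 150 203 218 223 223 218 210 197 176 147 100 100 111 114 114 111 109 104 101 100
0.105 [303.2588 218.8343] 96 120 135 136 124 110 112 113 110 119 142 198 215 220 216 208 182 156 119 100 104 111 114 110 106 105 101 101 98
0.108 [303.836  219.2994] 101 117 136 138 138 123 114 116 114 113 118 142 187 191 201 193 153 116 105 98 112 113 111 107 103 103 103 101 99
0.11 [304.2195 219.6086] 99 118 136 138 139 135 122 119 117 113 115 111 147 156 170 159 131 98 100 104 113 114 109 105 103 103 103 102 99
0.112 [304.6021 219.9169] 99 118 135 139 140 139 131 121 119 114 113 111 114 127 131 128 114 99 104 110 113 111 106 104 103 103 102 101 99
0.114 [304.9838 220.2245] 103 118 136 140 140 140 139 129 121 115 114 114 107 114 104 110 106 106 110 111 112 108 104 103 101 101 101 101 99
0.116 [305.3645 220.5312] 104 119 137 141 140 141 140 136 125 120 114 115 111 111 109 111 108 112 112 109 108 105 103 103 101 102 100 101 99
```

```bash
echo '[[[0.088, 0, 0, 0, 0], [0.088, 0, 0, 0, 0], [0.088, 0, 0, 0, 0], [0.088, 0, 0, 0, 0], [0.088, 0, 0, 0, 0], [0.088, 0, 0, 0, 0], [0.088, 0, 0, 0, 0], [0.088, 0, 0, 0, 0], [0.088, 0, 0, -0.03, 0], [0.088, 0, 0, -0.07, 0], [0.088, 0, 0, -0.11, 0], [0.088, 0, 0, -0.15, 0], [0.088, 0.03, 0, -0.15, 0], [0.088, -0.03, 0, -0.15, 0], [0.088, -0.07, 0, -0.15, 0], [0.088, -0.11, 0, -0.15, 0], [0.088, -0.15, 0, -0.15, 0], [0.088, -0.15, 0, -0.15, 0]]]' > next.json && python3 nudge.py next.json
python3 - <<'E'
from prof import *
T=np.load('pics/w7.npy'); im=arm.grab_frame('scene')[:,:,::-1].copy(); cv2.imwrite('pics/scene8.png',im); print(pose()[:3,3],arm.get_state()['force'])
prof(im,T,[-.03,0,.03,.05,.07,.09,.1,.105,.108,.11,.112,.114,.116])
tool,_=snap('w8')
E
```

```text
t: 11.18
eef_pos: [0.5598, 0.0642, 0.3333]
ee_rot: [-3.141, 0.001, -1.325]
force: [0.1, -0.3, 0.3]
width: 0.0875
gripper_force: 0.0
[0.5599 0.0647 0.3333] [ 0.098   0.711  -0.3266]
-0.03 [274.812  195.9089] 98 96 96 96 95 95 98 98 100 118 129 129 135 135 134 137 136 132 124 127 121 106 97 97 96 98 99 96 96
0 [281.5825 201.3653] 96 97 99 98 99 98 98 97 97 109 124 130 133 134 136 136 136 133 133 127 114 102 99 100 97 96 96 98 98
0.03 [288.0837 206.6046] 99 99 97 98 96 96 98 96 99 108 122 128 132 134 164 199 212 196 175 146 119 98 83 73 67 70 69 69 68
0.05 [292.276  209.9832] 97 99 98 96 95 99 97 97 103 114 177 215 224 225 223 217 210 194 173 144 107 77 69 73 75 71 68 67 68
0.07 [296.36   213.2746] 97 97 96 94 95 96 97 96 100 137 190 214 222 223 221 217 206 190 170 143 108 99 98 95 96 95 94 93 93
0.09 [300.3399 216.4819] 98 100 99 105 109 113 111 110 99 132 185 214 222 223 221 215 205 190 170 140 110 101 107 111 110 108 106 99 95
0.1 [302.292  218.0552] 99 118 125 117 110 108 109 108 101 98 145 198 217 222 220 215 208 191 166 118 102 107 111 111 110 105 101 100 96
0.105 [303.2588 218.8343] 95 119 132 132 120 105 109 110 108 94 90 149 185 213 205 201 188 165 128 104 104 111 111 108 105 101 99 99 95
0.108 [303.836  219.2994] 99 115 132 135 136 121 113 112 111 110 86 110 133 148 154 159 140 119 107 97 111 112 111 106 103 102 100 99 94
0.11 [304.2195 219.6086] 97 115 132 136 136 133 119 114 111 111 101 92 111 100 117 117 110 98 99 101 110 111 108 104 101 101 101 99 95
0.112 [304.6021 219.9169] 97 115 132 136 136 137 129 118 115 112 109 102 102 88 99 88 100 98 101 106 108 108 105 102 99 100 100 98 94
0.114 [304.9838 220.2245] 101 115 131 137 137 137 138 126 119 113 111 110 107 102 102 93 99 104 106 109 108 105 102 101 98 100 100 98 94
0.116 [305.3645 220.5312] 102 117 131 137 138 135 137 132 122 118 112 113 112 112 108 107 105 109 109 109 108 104 101 101 98 100 98 98 96
```

```bash
python3 - <<'E'
from prof import *
T=np.load('pics/w7.npy'); u=np.array([.24,-.971,0]); a=.5*u+np.array([0,0,.866]); M=np.array([.5855,-.0388,.116])
Tw=np.load('pics/w8.npy')
for n,f,TT in(('scene','scene8',None),('wrist','w8',Tw)):
    im=cv2.imread(f'pics/{f}.png'); ss=np.arange(-.02,.17,.004)
    pts=np.array([proj(n,M+s*a,TT) for s in ss],np.float32)
    print(n,pts[5],pts[-1]); v=cv2.remap(im,pts[None,:,0],pts[None,:,1],cv2.INTER_LINEAR)[0].astype(int)
    print(*[f'{s*1000:.0f}:{x[0]},{x[1]},{x[2]}' for s,x in zip(ss,v)])
E
```

```text
scene [301.7119 217.9255] [265.1951 188.5032]
-20:106,114,114 -16:97,104,105 -12:103,112,114 -8:185,199,206 -4:207,219,227 0:210,222,230 4:209,221,229 8:209,222,229 12:210,221,229 16:209,221,229 20:210,221,230 24:212,223,230 28:211,223,230 32:209,223,229 36:210,223,230 40:211,223,230 44:211,224,230 48:211,223,231 52:212,224,231 56:208,220,228 60:188,200,210 64:165,177,184 68:168,180,188 72:133,144,148 76:129,138,143 80:129,138,144 84:129,139,145 88:128,138,143 92:127,138,144 96:129,139,144 100:128,139,144 104:128,139,143 108:128,138,141 112:128,138,142 116:128,138,144 120:127,138,143 124:127,137,142 128:127,136,141 132:126,137,141 136:127,137,142 140:127,137,142 144:120,135,130 148:96,129,87 152:92,127,80 156:90,125,80 160:89,124,80 164:90,123,77 168:89,124,79
wrist [320.9418  85.4715] [321.6978 -32.2669]
-20:177,189,201 -16:209,220,228 -12:209,219,228 -8:210,219,228 -4:211,220,229 0:209,219,228 4:212,220,229 8:210,219,228 12:211,220,229 16:210,220,229 20:211,221,230 24:211,221,230 28:212,221,230 32:213,222,230 36:213,222,230 40:193,207,218 44:164,174,186 48:123,130,139 52:123,130,138 56:121,129,136 60:122,130,137 64:123,130,137 68:122,128,137 72:121,129,137 76:122,129,138 80:121,130,138 84:120,129,137 88:122,130,137 92:121,129,137 96:122,130,138 100:122,130,138 104:121,129,137 108:122,129,137 112:119,128,136 116:138,147,156 120:125,132,140 124:122,130,138 128:121,129,137 132:120,129,137 136:0,0,0 140:0,0,0 144:0,0,0 148:0,0,0 152:0,0,0 156:0,0,0 160:0,0,0 164:0,0,0 168:0,0,0
```

```bash
python3 - <<'E'
from prof import *
u=np.array([.24,-.971,0]); a=.5*u+np.array([0,0,.866]); a/=np.linalg.norm(a); M=np.array([.5855,-.0388,.116])
Tw=np.load('pics/w8.npy'); ss=np.arange(-.05,.2,.0005)
for n,TT in(('scene',None),('wrist',Tw)):
    C=arm.camera_params(n)['T'] if n=='scene' else Tw@arm.camera_params(n)['hand_eye']
    L=np.array([proj(n,M+s*a,TT) for s in ss])
    for nm,s0,sg,r in(('ringtop',.0015,1,.015),('topfar',.13,-1,.015),('topnear',.13,1,.015),('mouth',0,1,.01625)):
        c=C[:3,3]-(M+s0*a); m=c-(c@a)*a; m/=np.linalg.norm(m); p=np.array(proj(n,M+s0*a+sg*r*m,TT)); k=np.argmin(np.linalg.norm(L-p,axis=1)); print(n,nm,ss[k]*1000,np.linalg.norm(L[k]-p))
im=cv2.imread('pics/w8.png'); pts=np.array([proj('wrist',M+s*a,Tw) for s in np.arange(-.04,.0,.002)],np.float32); print(cv2.remap(im,pts[None,:,0],pts[None,:,1],1)[0].mean(-1).astype(int), pts[0],pts[-1])
im=cv2.imread('pics/scene8.png'); pts=np.array([proj('scene',M+s*a) for s in np.arange(-.03,.0,.001)],np.float32); print(cv2.remap(im,pts[None,:,0],pts[None,:,1],1)[0].mean(-1).astype(int))
cv2.imwrite('pics/crop6.png',np.hstack([cv2.resize(cv2.imread('pics/w8.png')[50:130,280:360],(400,400),interpolation=cv2.INTER_CUBIC),cv2.resize(im[185:235,270:320],(400,400),interpolation=cv2.INTER_CUBIC)]))
E
```

```text
scene ringtop -14.499999999999972 0.029241019820343484
scene topfar 143.00000000000017 0.04068733411209521
scene topnear 116.50000000000014 0.04113021366676112
scene mouth -17.499999999999975 0.0054058017337872315
wrist ringtop -21.99999999999998 0.08488516246588473
wrist topfar 142.00000000000017 0.15908355834370905
wrist topnear 116.50000000000014 0.08404138058083117
wrist mouth -25.499999999999982 0.010282956931351244
[130 129 130 129 128 124 115 103 108 148 189 213 219 218 218 219 219 220
 220 219] [320.8304 102.6043] [320.9358  86.3999]
[112 112 111 111 112 112 111 111 111 111 111 111 110 107 102  98  96  98
 109 133 156 178 196 210 215 216 217 218 219 219]
```

View pics/crop6.png

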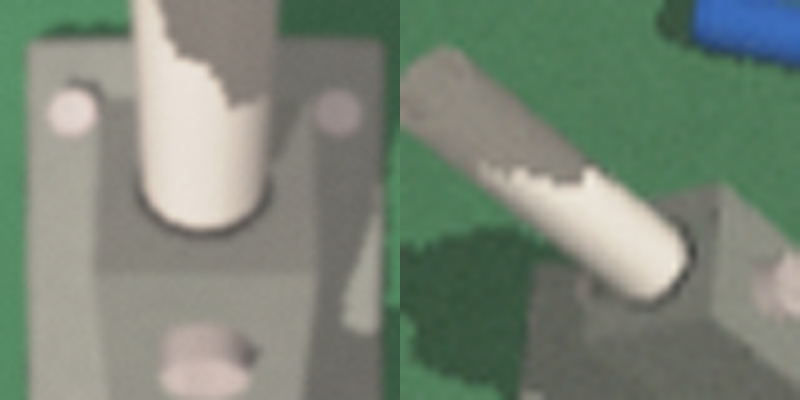

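The last crop shows the tube seated squarely in the sleeve, with a thin dark crescent where ring and mouth meet: (205,232) in the wrist panel, (680,270) in the scene panel. Next is the key.

```bash
python3 - <<'E'
from h import *
np.set_printoptions(precision=4,suppress=True)
T=np.load('pics/key1.npy'); f=lambda p:(245+(p[0]-335)/2.2-.3,65+(p[1]-305)/2.2-.3)
for z,L in((.17,((380,345),(402,332),(535,510),(515,530))),(.05,((488,320),(577,438),(455,527),(366,410)))):
    o=[onz('wrist',f(p),z,T) for p in L]; d=o[0]+o[1]-o[2]-o[3]; print(np.mean(o,0),[np.linalg.norm(o[i]-o[i-1]) for i in range(4)],np.degrees(np.arctan2(d[1],d[0])))
print(totool([.4891,.3257,.333]),pose())
E
```

```text
[0.4887 0.3285 0.17  ] [np.float64(0.09823442640282833), np.float64(0.010745905940348523), np.float64(0.09486250820745548), np.float64(0.012210743242827412)] 18.94414519371257
[0.4879 0.3286 0.05  ] [np.float64(0.09028874467802837), np.float64(0.08833615360706595), np.float64(0.0914021556124341), np.float64(0.08965469301406702)] -70.579788454433
[-0.272   0.0048  0.0005] [[ 0.2449 -0.9695  0.0005  0.5604]
 [-0.9695 -0.2449  0.0006  0.0631]
 [-0.0004 -0.0006 -1.      0.3334]
 [ 0.      0.      0.      1.    ]]
```

```bash
python3 -c "
from h import *
print(onz('scene',(405,292),.07),onz('scene',(450,291),.01))"
echo '[[[0.088, -0.03, 0.002, 0, -0.125], [0.088, -0.07, 0.003, 0, -0.25], [0.088, -0.11, 0.004, 0, -0.375], [0.088, -0.15, 0.005, 0, -0.5], [0.088, -0.19, 0.005, 0, -0.625], [0.088, -0.23, 0.005, 0, -0.75], [0.088, -0.275, 0.005, 0, -1.66], [0.088, -0.275, 0.005, 0, -1.66], [0.088, -0.275, 0.005, 0, -1.66], [0.088, -0.275, 0.005, 0, -1.66], [0.088, -0.275, 0.005, 0, -1.66], [0.088, -0.275, 0.005, 0, -1.66], [0.088, -0.275, 0.005, 0, -1.66], [0.088, -0.275, 0.005, 0, -1.66], [0.088, -0.275, 0.005, 0, -1.66], [0.088, -0.275, 0.005, 0.0, -1.66]]]' > next.json && python3 nudge.py next.json
```

```text
[0.68903145 0.27939011 0.07      ] [0.62674566 0.40245118 0.01      ]
t: 12.62
eef_pos: [0.4901, 0.3259, 0.333]
ee_rot: [3.141, 0.0, 0.331]
force: [-0.2, 0.3, 0.0]
width: 0.0876
gripper_force: 0.0
```

```bash
echo '[[[0.088, -0.001, -0.003, 0.04, -0.006], [0.088, -0.001, -0.003, 0.08, -0.006], [0.088, -0.001, -0.003, 0.12, -0.006], [0.088, -0.001, -0.003, 0.155, -0.006], [0.088, -0.001, -0.003, 0.18, -0.006], [0.088, -0.001, -0.003, 0.19, -0.006], [0.005, -0.001, -0.003, 0.19, -0.006], [0.005, -0.001, -0.003, 0.19, -0.006], [0.005, -0.001, -0.003, 0.19, -0.006], [0.005, -0.001, -0.003, 0.19, -0.006], [0.005, -0.001, -0.003, 0.19, -0.006], [0.005, -0.001, -0.003, 0.19, -0.006], [0.005, -0.001, -0.003, 0.19, -0.006], [0.005, -0.001, -0.003, 0.19, -0.006], [0.005, -0.001, -0.003, 0.19, -0.006], [0.005, -0.001, -0.003, 0.19, -0.006], [0.005, -0.001, -0.003, 0.19, -0.006], [0.005, -0.001, -0.003, 0.19, -0.006], [0.005, -0.001, -0.003, 0.19, -0.006], [0.005, -0.001, -0.003, 0.19, -0.006]]]' > next.json && python3 nudge.py next.json 40
```

```text
t: 14.28
eef_pos: [0.4877, 0.3289, 0.143]
ee_rot: [3.141, 0.0, 0.339]
force: [-0.1, -0.1, 0.6]
width: 0.0135
gripper_force: 40.0
```

```bash
echo '[[[0.005, 0, 0, -0.03, 0], [0.005, 0, 0, -0.07, 0], [0.005, 0, 0, -0.11, 0], [0.005, 0, 0, -0.13, 0], [0.005, -0.002, 0.03, -0.13, 0.1], [0.005, -0.005, 0.07, -0.13, 0.217], [0.005, -0.008, 0.11, -0.13, 0.217], [0.005, -0.011, 0.15, -0.13, 0.217], [0.005, -0.014, 0.19, -0.13, 0.217], [0.005, -0.017, 0.23, -0.13, 0.217], [0.005, -0.0176, 0.2466, -0.13, 0.217], [0.005, -0.0176, 0.2466, -0.13, 0.217], [0.005, -0.0176, 0.2466, -0.13, 0.217]]]' > next.json && python3 nudge.py next.json 40
python3 - <<'E'
from h import *
np.set_printoptions(precision=4,suppress=True)
T=pose(); print(T)
for n in('scene','side'):
    im=arm.grab_frame(n)[:,:,::-1].copy(); cv2.imwrite(f'pics/{n}9.png',im)
    P=T[:3,3]+np.array([0,0,.0188-.152]) # key foot expected
    for z in(.02,.035,.05,.07,.09):
        p=np.array(proj(n,P+[0,0,z])); q=np.array(proj(n,P+[0,0,z+.01])); v=(q-p)/np.linalg.norm(q-p); w=np.array([-v[1],v[0]])
        o=np.arange(-14,14.5,1); pts=(p+o[:,None]*w).astype(np.float32)
        print(n,z,p,w,*cv2.remap(im,pts[None,:,0],pts[None,:,1],1)[0].mean(-1).astype(int))
E
```

```text
t: 15.37
eef_pos: [0.553, 0.0894, 0.2724]
ee_rot: [-3.142, 0.001, 0.12]
force: [0.1, -0.3, -3.5]
width: 0.0133
gripper_force: 40.0
[[ 0.9928  0.1194 -0.0011  0.553 ]
 [ 0.1194 -0.9928 -0.0001  0.0894]
 [-0.0011 -0.     -1.      0.2724]
 [ 0.      0.      0.      1.    ]]
scene 0.02 [350.6891 212.802 ] [0.9925 0.122 ] 102 103 103 102 103 103 103 103 102 93 91 93 91 91 93 94 93 95 104 113 115 116 119 112 105 104 104 104 103
scene 0.035 [351.0247 210.0724] [0.9925 0.122 ] 103 105 104 104 101 102 103 104 100 80 73 60 59 65 76 85 87 94 93 103 103 104 104 105 104 103 102 102 102
scene 0.05 [351.3684 207.277 ] [0.9925 0.122 ] 103 102 103 104 105 104 104 103 96 81 73 69 60 67 75 83 92 97 97 103 104 104 103 104 105 106 103 103 101
scene 0.07 [351.8398 203.4435] [0.9925 0.122 ] 103 103 104 101 104 104 103 104 102 94 66 65 66 71 74 84 98 102 103 102 103 103 102 103 102 101 102 101 101
scene 0.09 [352.3268 199.4828] [0.9925 0.122 ] 102 101 101 101 101 101 103 104 102 90 82 94 93 93 92 91 94 103 102 104 104 103 101 100 101 103 102 103 103
side 0.02 [302.7113 172.532 ] [ 0.9998 -0.0206] 107 107 107 108 108 108 108 103 89 75 71 71 73 75 74 75 75 75 77 102 142 168 176 178 180 182 183 182 182
side 0.035 [302.6212 168.1593] [ 0.9998 -0.0206] 78 79 79 78 77 76 76 77 80 89 98 102 94 82 77 82 95 107 121 143 163 172 176 178 179 182 183 182 182
side 0.05 [302.5298 163.7176] [ 0.9998 -0.0206] 98 98 98 96 93 89 86 82 79 77 74 74 75 76 76 76 83 106 140 162 169 172 174 175 176 177 177 176 176
side 0.07 [302.4055 157.6849] [ 0.9998 -0.0206] 113 114 113 114 114 114 113 113 113 114 113 108 94 79 77 76 77 93 125 150 159 165 169 173 177 179 182 182 181
side 0.09 [302.2786 151.5225] [ 0.9998 -0.0206] 78 79 79 78 77 77 75 75 74 73 73 73 74 77 76 76 81 95 124 165 192 194 190 184 180 181 185 188 186
```

```bash
echo '[[[0.005, 0, -0.0008, 0.02, 0], [0.005, 0, -0.0008, 0.045, 0], [0.005, 0, -0.0008, 0.07, 0], [0.005, 0, -0.0008, 0.09, 0], [0.005, 0, -0.0008, 0.1, 0], [0.005, 0, -0.0008, 0.1, 0]]]' > next.json && python3 nudge.py next.json 40
echo '[[[0.005, 0, 0, 0.003, 0], [0.005, 0, 0, 0.006, 0], [0.005, 0, 0, 0.009, 0], [0.005, 0, 0, 0.012, 0], [0.005, 0, 0, 0.012, 0]]]' > next.json && python3 nudge.py next.json 40
```

```text
t: 15.97
eef_pos: [0.5515, 0.0918, 0.1706]
ee_rot: [3.14, 0.004, 0.123]
force: [-1.4, -0.4, -3.1]
width: 0.0139
gripper_force: 40.0
t: 16.38
eef_pos: [0.553, 0.0913, 0.161]
ee_rot: [-3.141, -0.0, 0.122]
force: [-0.0, -0.8, -3.1]
width: 0.0135
gripper_force: 40.0
```

```bash
echo '[[[0.005, 0, 0, 0.003, 0], [0.005, 0, 0, 0.006, 0], [0.005, 0, 0, 0.009, 0], [0.005, 0, 0, 0.012, 0], [0.005, 0, 0, 0.014, 0], [0.005, 0, 0, 0.014, 0], [0.005, 0, 0, 0.014, 0]]]' > next.json && python3 nudge.py next.json 40
```

```text
t: 16.97
eef_pos: [0.5531, 0.0913, 0.1469]
ee_rot: [3.141, 0.0, 0.122]
force: [0.3, -0.2, -2.7]
width: 0.0139
gripper_force: 40.0
```

```bash
echo '[[[0.005, 0, 0, 0, 0.08], [0.005, 0, 0, 0, 0.16], [0.005, 0, 0, 0, 0.24], [0.005, 0, 0, 0, 0.32], [0.005, 0, 0, 0, 0.40], [0.005, 0, 0, 0, 0.48], [0.005, 0, 0, 0, 0.56], [0.005, 0, 0, 0, 0.64], [0.005, 0, 0, 0, 0.72], [0.005, 0, 0, 0, 0.80], [0.005, 0, 0, 0, 0.88], [0.005, 0, 0, 0, 0.96], [0.005, 0, 0, 0, 1.04], [0.005, 0, 0, 0, 1.12], [0.005, 0, 0, 0, 1.12]]]' > next.json && python3 nudge.py next.json 45
python3 -c "
from h import *
s=arm.get_state();print(s['force'],s['moment'],s['ee_rot'],s['q'])"
```

```text
t: 18.22
eef_pos: [0.5531, 0.0913, 0.1472]
ee_rot: [-3.142, -0.0, -1.001]
force: [0.6, 0.1, -3.2]
width: 0.0142
gripper_force: 45.0
[ 0.62778565  0.06623758 -3.19105025] [-0.10879965  0.01898781  0.0890604 ] [-3.14159236e+00 -1.12598993e-04 -1.00123702e+00] [ 5.12812059e-01  2.37853348e-01 -3.53065941e-01  1.35353525e-04
 -9.79870361e-01  5.66718421e-02]
```

```bash
echo '[[[0.005, 0, 0, 0, 0.04], [0.005, 0, 0, 0, 0.08], [0.005, 0, 0, 0, 0.11], [0.005, 0, 0, 0, 0.14], [0.005, 0, 0, 0, 0.14]]]' > next.json && python3 nudge.py next.json 45
python3 -c "
from h import *
s=arm.get_state();print(s['force'],s['moment'],s['ee_rot'])"
echo '[[[0.005, 0, 0, 0, 0.03], [0.005, 0, 0, 0, 0.06], [0.005, 0, 0, 0, 0.06], [0.005, 0, 0, 0, 0.06]]]' > next.json && python3 nudge.py next.json 45
python3 -c "
from h import *
s=arm.get_state();print(s['force'],s['moment'],s['ee_rot'])"
```

```text
t: 18.63
eef_pos: [0.5532, 0.0913, 0.1471]
ee_rot: [-3.141, -0.0, -1.136]
force: [0.6, -0.5, -3.3]
width: 0.0138
gripper_force: 45.0
[ 0.55377853 -0.4776951  -3.29385195] [-0.03279425 -0.08157109  0.14618422] [-3.14148894e+00 -1.06236850e-04 -1.13639362e+00]
t: 18.97
eef_pos: [0.5532, 0.0913, 0.1471]
ee_rot: [-3.141, -0.0, -1.195]
force: [0.2, -0.4, -2.4]
width: 0.0136
gripper_force: 45.0
[ 0.15090585 -0.3582199  -2.35235931] [-0.06539043 -0.15959496  0.06714784] [-3.14142808e+00 -5.09030719e-05 -1.19491366e+00]
```

```bash
for i in 1 2; do echo '[[[0.005, 0, 0, 0, 0.02], [0.005, 0, 0, 0, 0.04], [0.005, 0, 0, 0, 0.06], [0.005, 0, 0, 0, 0.06]]]' > next.json && python3 nudge.py next.json 45
python3 -c "
from h import *
s=arm.get_state();print(s['force'],s['moment'],s['ee_rot'])"; done
```

```text
t: 19.3
eef_pos: [0.5532, 0.0913, 0.1471]
ee_rot: [-3.141, -0.0, -1.259]
force: [-0.1, -0.2, -3.5]
width: 0.014
gripper_force: 45.0
[-0.05406895 -0.2145651  -3.53015157] [ 0.00848633 -0.22397529  0.07096702] [-3.14142290e+00 -4.58086296e-05 -1.25916345e+00]
t: 19.63
eef_pos: [0.5532, 0.0913, 0.1471]
ee_rot: [-3.141, -0.0, -1.319]
force: [0.8, 0.0, -2.5]
width: 0.0137
gripper_force: 45.0
[ 0.78400679  0.02477642 -2.45546201] [ 0.00117698 -0.22273656  0.24893406] [-3.14141295e+00 -4.86551290e-05 -1.31936444e+00]
```

```bash
for i in 1 2; do echo '[[[0.005, 0, 0, 0, 0.02], [0.005, 0, 0, 0, 0.04], [0.005, 0, 0, 0, 0.04]]]' > next.json && python3 nudge.py next.json 45 | grep -E "rot|width"
python3 -c "
from h import *
s=arm.get_state();print(s['force'],s['moment'],s['ee_rot'][2])"; done
```

```text
ee_rot: [-3.141, -0.0, -1.359]
width: 0.0133
[ 0.53487372 -0.40521896 -2.85197839] [-0.05111166 -0.33179872  0.32426369] -1.3594398359053415
ee_rot: [-3.141, 0.0, -1.4]
width: 0.0136
[ 0.65656418 -1.82422956 -3.22597824] [-0.04610123 -0.28387843  0.35451975] -1.3995634492071982
```

```bash
for i in 1 2; do echo '[[[0.005, 0, 0, 0, 0.03], [0.005, 0, 0, 0, 0.06], [0.005, 0, 0, 0, 0.06]]]' > next.json && python3 nudge.py next.json 50 | grep -E "rot|width"
python3 -c "
from h import *
s=arm.get_state();print(s['force'],s['moment'],s['ee_rot'][2])"; done
python3 - <<'E'
from h import *
im=arm.grab_frame('scene')[:,:,::-1].copy(); cv2.imwrite('pics/scene10.png',im)
T=pose(); B=T[:3,3]+[0,0,.0188+.008]; s=arm.get_state()['ee_rot'][2]
g=cv2.cvtColor(im,6)
for h in (s,-1.176,-1.0): print(h,[tuple(np.round(proj('scene',B+k*.05*np.array([np.cos(h),np.sin(h),0])),1)) for k in(-1,1)])
E
```

```text
ee_rot: [-3.141, 0.0, -1.459]
width: 0.0134
[ 0.84712237  1.0153624  -1.24472671] [-0.06871089 -0.33811131  0.31466108] -1.4591526099345018
ee_rot: [-3.141, 0.0, -1.518]
width: 0.0137
[ 0.87997711 -0.88648571 -2.55623608] [-0.10160216 -0.38342685  0.41523793] -1.5180696549524233
-1.5164979946266115 [(np.float64(370.5), np.float64(214.6)), (np.float64(333.2), np.float64(206.3))]
-1.176 [(np.float64(370.7), np.float64(208.9)), (np.float64(332.7), np.float64(211.9))]
-1.0 [(np.float64(369.9), np.float64(206.0)), (np.float64(333.4), np.float64(214.8))]
```

```bash
echo '[[[0.088, 0, 0, 0, 0], [0.088, 0, 0, 0, 0], [0.088, 0, 0, 0, 0], [0.088, 0, 0, 0, 0], [0.088, 0, 0, 0, 0], [0.088, 0, 0, 0, 0], [0.088, 0, 0, 0, 0], [0.088, 0, 0, -0.03, 0], [0.088, 0, 0, -0.07, 0], [0.088, 0, 0, -0.11, 0], [0.088, 0, 0, -0.15, 0], [0.088, -0.04, 0, -0.15, 0], [0.088, -0.08, 0, -0.15, 0], [0.088, -0.08, 0, -0.15, 0]]]' > next.json && python3 nudge.py next.json
cat > bar.py <<'E'
from h import *
import sys
np.set_printoptions(precision=4,suppress=True)
T,im=snap(sys.argv[1]); im=im[:,:,::-1].copy(); print(T[:3,3])
C=proj('wrist',[.5531,.0905,.172],T); print('bar centre px',C)
hsv=cv2.cvtColor(im,cv2.COLOR_BGR2HSV)
for vmax in(85,95,105):
    m=((hsv[...,2]<vmax)&(hsv[...,1]<80)).astype(np.uint8); w=np.zeros_like(m); cv2.circle(w,(int(C[0]),int(C[1])),85,1,-1); w[225:]=0
    m=cv2.morphologyEx(m*w,cv2.MORPH_OPEN,np.ones((5,5)))
    for c in sorted(cv2.findContours(m,0,1)[0],key=cv2.contourArea)[-3:]:
        if cv2.contourArea(c)<200: continue
        P=np.array([onz('wrist',p,.1735,T)[:2] for p in c[:,0].astype(float)],np.float32); r=cv2.minAreaRect(P); print(vmax,cv2.contourArea(c),cv2.boundingRect(c),r[0],r[1],r[2])
E
python3 bar.py kb1
```

```text
t: 21.85
eef_pos: [0.5489, 0.1759, 0.2976]
ee_rot: [-3.14, 0.002, -1.516]
force: [0.2, -1.0, -1.0]
width: 0.0872
gripper_force: 0.0
[0.5489 0.1759 0.2976]
bar centre px (np.float64(321.08118704604726), np.float64(100.31011556639135))
105 234.0 (313, 16, 16, 21) (0.5574433207511902, 0.02090054750442505) (0.01347096636891365, 0.019694501534104347) 3.2696259021759033
```

```bash
python3 - <<'E'
import cv2
im=cv2.imread('pics/kb1.png'); h=cv2.cvtColor(im,cv2.COLOR_BGR2HSV)
for y in range(30,190,8): print(y,*[f'{h[y,x,2]}' for x in range(270,374,5)])
k=cv2.cvtColor(cv2.imread('pics/key1.png'),cv2.COLOR_BGR2HSV); print(k[100,285],k[140,315])
print(im[60,320],im[100,320],im[140,320])
E
```

```text
30 168 167 170 150 152 148 171 194 116 112 87 87 111 111 110 97 92 139 136 137 137
38 163 168 167 159 149 152 160 179 151 139 148 148 126 111 110 109 93 137 138 138 140
46 145 167 167 167 147 149 149 152 152 149 148 153 138 111 110 113 92 116 142 140 139
54 140 167 167 166 155 150 152 158 123 77 108 89 91 112 109 111 94 95 142 143 140
62 140 164 165 170 166 153 160 107 92 75 113 101 111 111 111 112 105 94 140 142 142
70 139 154 167 166 167 166 166 107 107 113 113 104 110 109 109 110 109 93 145 145 144
78 139 136 164 164 167 164 124 110 112 114 115 109 109 106 105 109 109 110 144 145 146
86 141 139 166 167 168 165 162 160 153 115 113 112 87 89 105 109 108 120 146 147 147
94 141 139 155 168 164 164 139 101 107 114 114 115 102 83 105 132 109 162 143 147 147
102 139 140 136 166 165 163 162 90 104 113 116 114 90 89 113 155 147 162 131 146 147
110 139 141 140 165 167 165 163 93 106 106 115 116 83 104 124 159 161 162 127 146 146
118 139 140 137 153 166 167 160 131 106 110 114 115 99 124 147 161 209 224 150 145 146
126 140 140 140 140 165 187 171 158 161 120 117 114 128 160 162 158 160 160 149 148 150
134 141 139 140 140 166 213 194 163 160 128 117 115 108 146 148 146 149 147 148 147 146
142 140 141 140 141 141 141 141 144 141 128 114 114 104 145 145 148 146 146 146 147 148
150 139 137 140 139 141 142 141 143 144 130 114 113 102 146 145 148 148 147 146 148 146
158 141 137 139 140 141 143 144 143 144 144 144 145 147 146 144 150 149 147 145 147 147
166 140 139 140 140 141 144 143 145 144 144 147 149 148 146 147 149 147 147 146 146 144
174 139 141 143 141 143 143 144 145 144 148 147 147 148 148 147 147 147 147 147 147 148
182 139 141 142 144 144 142 143 145 146 144 146 148 148 148 147 148 145 147 146 148 146
[ 10  21 110] [ 13  21 108]
[103 107 112] [103 106 114] [104 109 115]
```

```bash
python3 - <<'E'
from h import *
im=cv2.imread('pics/kb1.png'); T=np.load('pics/kb1.npy'); h=cv2.cvtColor(im,cv2.COLOR_BGR2HSV).astype(int)
for y in (66,74,84,90,96,104,112,120,128,136,144,150): print(y,*h[y,300:336,2])
for y in (66,96,144): print(y,*h[y,300:336,1])
E
```

```text
66 167 168 160 142 117 108 107 109 108 107 97 86 79 92 103 106 106 109 112 113 115 113 115 114 112 101 94 102 108 110 109 110 110 110 110 109
74 158 146 128 113 109 109 106 106 107 107 103 101 103 109 113 113 114 113 112 112 114 113 116 116 111 105 98 100 106 107 108 109 107 109 108 109
84 161 165 162 162 164 161 162 165 165 166 162 154 136 118 113 112 114 115 116 112 116 113 114 116 115 111 103 91 81 81 89 98 98 92 88 89
90 130 107 93 87 87 90 90 91 90 91 88 88 92 101 110 115 116 113 115 114 112 114 113 114 116 113 106 97 95 104 108 104 98 89 87 87
96 147 125 97 85 91 101 108 108 108 107 100 87 84 93 107 110 115 114 115 114 115 112 112 113 116 114 109 97 87 85 95 103 105 97 90 84
104 162 155 138 110 90 85 96 104 108 107 106 94 85 90 102 111 113 114 115 117 115 113 115 114 114 115 112 106 92 83 87 101 106 106 99 95
112 161 162 158 146 120 95 84 88 98 105 105 101 87 82 92 106 113 114 115 116 114 115 114 115 113 115 118 108 96 85 87 99 105 107 108 104
120 159 160 160 160 153 137 114 93 85 89 97 101 99 96 101 106 112 113 113 117 116 113 113 114 112 114 115 111 106 113 134 147 149 153 15
[... 236 characters left out ...]
6 115 115 112 112 114 113 114 115 114 102 106 124 140 144 145 145
144 141 143 142 142 145 142 143 142 143 143 144 144 144 144 140 128 110 105 112 115 115 116 115 114 115 114 115 115 116 108 106 126 140 144 145 145
150 141 142 140 142 140 143 142 142 143 144 144 144 143 142 140 130 114 104 112 114 114 116 115 114 113 113 113 114 114 113 102 116 132 144 146 146
66 21 21 19 20 17 21 17 19 19 19 13 18 16 25 17 19 19 23 27 27 24 25 24 20 23 20 19 20 19 21 16 19 19 16 19 16
96 19 18 21 21 17 18 19 19 19 14 15 18 21 22 21 21 24 25 24 25 27 25 23 25 24 25 21 21 21 15 19 15 17 18 20 15
144 99 98 99 97 98 101 100 101 100 96 97 97 97 99 97 82 37 22 23 27 24 24 27 25 24 25 24 24 26 26 29 65 93 97 100 98
```

```bash
python3 - <<'E'
from h import *
T=np.load('pics/kb1.npy')
P=np.array([onz('wrist',p,.174,T)[:2] for p in((319.2,78),(319.3,84),(320.7,104),(321.2,120),(322.4,136),(322.9,144))])
v=cv2.fitLine(P.astype(np.float32),2,0,.01,.01).ravel(); h=np.arctan2(v[1],v[0]); h=h if h<0 else h-np.pi; print('heading',h,P)
e=[onz('wrist',p,.174,T) for p in((318,61),(323.5,154.5))]; print(e,(e[0]+e[1])/2,np.linalg.norm(e[0]-e[1]))
A=1.8134-h; print('flat turn lag mod 90:', A, A-np.pi/2)
E
```

```text
heading -1.4599144 [[0.55589777 0.07027974]
 [0.55550683 0.07577504]
 [0.55325514 0.09393533]
 [0.55200278 0.10845431]
 [0.55010635 0.12298705]
 [0.54923909 0.13030125]]
[array([0.55782902, 0.05461925, 0.174     ]), array([0.54814057, 0.13996929, 0.174     ])] [0.55298479 0.09729427 0.174     ] 0.08589816601407589
flat turn lag mod 90: 3.2733145 1.7025181
```

```bash
python3 - <<'E'
from h import *
im=cv2.imread('pics/kb1.png'); T=np.load('pics/kb1.npy'); h=cv2.cvtColor(im,cv2.COLOR_BGR2HSV).astype(int)
for y in range(40,72,2): print(y,*h[y,304:336,2])
for z in(.16,.17,.176,.185):
  print(z,[np.round(proj('wrist',np.array([.5531,.0905,z])+k*.05*np.array([np.cos(-1.46),np.sin(-1.46),0]),T),1) for k in(-1,0,1)])
print('sleeve top edge',[np.round(proj('wrist',[.5855-.0225*.24,-.0388+.0225*.971,.129],T),1)],'screw?')
E
```

```text
40 150 150 149 151 150 148 148 151 150 150 151 152 153 153 154 152 153 152 152 152 152 150 153 153 152 144 128 114 111 110 110 111
42 150 150 150 151 151 151 152 152 154 151 151 152 155 154 153 155 153 152 152 151 151 152 153 152 150 144 131 117 111 110 113 112
44 151 151 152 152 153 152 152 152 151 151 151 151 152 151 152 152 154 152 152 152 152 152 152 152 153 149 135 117 111 111 113 111
46 151 152 152 151 149 152 152 153 153 151 152 149 150 147 148 148 148 148 149 148 151 153 154 154 154 150 138 121 112 111 110 111
48 150 150 150 148 149 147 139 128 122 116 114 109 107 103 102 101 100 101 100 103 114 129 146 151 153 149 140 127 113 110 110 110
50 149 150 151 150 148 136 112 89 78 79 77 76 77 78 75 76 77 77 78 80 83 106 136 148 151 150 142 128 116 110 109 111
52 150 149 149 150 148 139 113 87 75 77 77 76 77 75 78 82 85 88 90 89 85 92 105 116 116 117 118 115 114 109 109 111
54 156 158 161 162 161 151 123 89 75 77 75 77 77 79 85 98 108 114 113 112 103 89 87 87 84 88 91 98 105 109 111 112
56 162 164 163 164 160 148 122 92 78 77 77 79 75 78 84 98 110 116 115 114 105 95 92 90 90 96 98 1
[... 534 characters left out ...]
86 79 92 103 106 106 109 112 113 115 113 115 114 112 101 94 102 108 110 109 110 110 110 110 109
68 110 108 110 108 110 107 105 97 99 102 108 113 115 115 115 113 115 114 116 115 111 103 95 98 107 110 111 110 111 109 110 109
70 110 107 106 108 104 106 107 103 106 110 115 113 114 114 113 113 113 115 116 116 112 104 94 98 106 107 110 111 109 110 108 109
0.16 [array([323.9, 152.7]), array([321.1, 100.7]), array([318.1,  49.2])]
0.17 [array([324.1, 154.2]), array([321.1, 100.4]), array([318. ,  47.2])]
0.176 [array([324.1, 155.1]), array([321.1, 100.2]), array([317.9,  45.9])]
0.185 [array([324.2, 156.6]), array([321.1,  99.9]), array([317.8,  43.8])]
sleeve top edge [array([300.9,   3.2])] screw?
```

```bash
echo '[[[0.088, 0.04, 0, 0, -0.056], [0.088, 0.08, 0, 0, -0.056], [0.088, 0.08, 0, 0.04, -0.056], [0.088, 0.08, 0, 0.08, -0.056], [0.088, 0.08, 0, 0.12, -0.056], [0.088, 0.08, 0, 0.15, -0.056], [0.04, 0.08, 0, 0.15, -0.056], [0.005, 0.08, 0, 0.15, -0.056], [0.005, 0.08, 0, 0.15, -0.056], [0.005, 0.08, 0, 0.15, -0.056], [0.005, 0.08, 0, 0.15, -0.056], [0.005, 0.08, 0, 0.15, -0.056], [0.005, 0.08, 0, 0.15, -0.056], [0.005, 0.08, 0, 0.15, -0.056], [0.005, 0.08, 0, 0.15, -0.056], [0.005, 0.08, 0, 0.15, -0.056], [0.005, 0.08, 0, 0.15, -0.056], [0.005, 0.08, 0, 0.15, -0.056], [0.005, 0.08, 0, 0.15, -0.056]]]' > next.json && python3 nudge.py next.json 45
python3 -c "
from h import *
s=arm.get_state();print(s['force'],s['moment'],s['ee_rot'][2])"
for i in 1 2 3; do echo '[[[0.005, 0, 0, 0, -0.03], [0.005, 0, 0, 0, -0.06], [0.005, 0, 0, 0, -0.06]]]' > next.json && python3 nudge.py next.json 45 >/dev/null
python3 -c "
from h import *
s=arm.get_state();print(s['force'],s['moment'],s['ee_rot'][2],s['width'],s['t'])"; done
```

```text
t: 23.48
eef_pos: [0.5531, 0.0913, 0.147]
ee_rot: [3.142, -0.0, -1.462]
force: [1.0, 0.6, 0.0]
width: 0.0136
gripper_force: 45.0
[1.02991076 0.56229255 0.04047501] [ 0.1002269  -0.08371453  0.0254605 ] -1.461741815053076
[-0.25838751 -0.54468614 -0.80204802] [ 0.12609517 -0.0840848   0.08925718] -1.4004342449787026 0.013452078483809 23.7333
[-0.39346614  0.4192843  -0.50672906] [ 0.09269445 -0.08107247  0.11598831] -1.3413542295672694 0.013346567187867949 23.9833
[-0.11110161  0.19710302 -0.82064606] [ 0.04130729 -0.01797619  0.03765232] -1.2820643002475323 0.01336656480134341 24.2333
```

```bash
for i in 1 2 3 4 5; do echo '[[[0.005, 0, 0, 0, 0.025], [0.005, 0, 0, 0, 0.05]]]' > next.json && python3 nudge.py next.json 45 >/dev/null
python3 -c "
from h import *
s=arm.get_state();print(s['force'],s['moment'],s['ee_rot'][2],s['joint_efforts'][5],s['t'])"; done
```

```text
[-0.31430137  0.47487798 -0.93968859] [ 0.00513536 -0.07595964  0.29274376] -1.3357698070542185 0.33108970150351524 24.4
[ 0.78501295  0.29906054 -1.29982215] [ 0.04015951 -0.16662021  0.40758318] -1.3851834831812435 0.08406750624999404 24.5667
[ 0.66980882 -0.21197869 -2.23625724] [ 0.07755328 -0.15062347  0.35387182] -1.4346501948080395 0.13746220618486404 24.7333
[ 1.30109868  0.61355637 -2.13349947] [ 0.05083992 -0.22614176  0.39828091] -1.4842867651202774 -0.0020258474978618324 24.9
[ 0.07110632  1.07164135 -3.39577124] [ 0.10692749 -0.22257102  0.50473513] -1.5342350090318084 -0.07557351607829332 25.0667
```

```bash
echo '[[[0.005, 0, 0, 0, -0.07], [0.005, 0, 0, 0, -0.14], [0.005, 0, 0, 0, -0.2], [0.005, 0, 0, 0, -0.2], [0.088, 0, 0, 0, -0.2], [0.088, 0, 0, 0, -0.2], [0.088, 0, 0, 0, -0.2], [0.088, 0, 0, 0, -0.2], [0.088, 0, 0, 0, -0.2], [0.088, 0, 0, 0, -0.2], [0.088, 0, 0, 0, -0.2], [0.088, 0, 0, -0.03, -0.2], [0.088, 0, 0, -0.07, -0.2], [0.088, 0, 0, -0.11, -0.2], [0.088, 0, 0, -0.15, -0.2], [0.088, -0.04, 0, -0.15, -0.2], [0.088, -0.08, 0, -0.15, -0.2], [0.088, -0.08, 0, -0.15, -0.2]]]' > next.json && python3 nudge.py next.json
python3 - <<'E'
from prof import *
T,im=snap('kb2'); h=cv2.cvtColor(im[:,:,::-1].copy(),cv2.COLOR_BGR2HSV).astype(int)
print(T[:3,3])
for hd in(-1.2,-1.33,-1.46): print(hd,[np.round(proj('wrist',np.array([.5531,.0905,.170])+k*.05*np.array([np.cos(hd),np.sin(hd),0]),T),1) for k in(-1,0,1)])
for y in range(44,160,8): print(y,*h[y,300:340,2])
T7=np.load('pics/w7.npy'); sc=arm.grab_frame('scene')[:,:,::-1].copy(); cv2.imwrite('pics/scene11.png',sc)
prof(sc,T7,[.05,.09,.1,.108,.112])
d=cv2.absdiff(sc,cv2.imread('pics/scene0.png'))
for n,(x,y) in dict(spray=(405,292),tin=(450,291),offcut=(234,248),driver=(337,192),marker=(181,200)).items(): print(n,d[y-12:y+12,x-12:x+12].mean())
E
```

```text
t: 26.57
eef_pos: [0.5501, 0.1759, 0.2976]
ee_rot: [-3.14, 0.002, -1.33]
force: [-0.3, -1.3, -0.8]
width: 0.0876
gripper_force: 0.0
[0.5501 0.1759 0.2976]
-1.2 [array([346.4, 155.9]), array([339.9, 102.6]), array([332.8,  49.6])]
-1.33 [array([339.4, 156.3]), array([339.9, 102.6]), array([340. ,  49.3])]
-1.46 [array([332.5, 155.9]), array([339.9, 102.6]), array([347.1,  49.9])]
44 166 166 168 168 167 169 168 168 169 168 168 167 166 161 153 149 150 150 151 149 148 149 150 152 149 150 150 151 149 151 152 152 152 153 152 152 154 152 153 150
52 170 169 169 168 170 167 168 167 168 169 169 171 169 161 153 150 149 151 151 150 151 150 151 152 150 152 153 150 152 151 152 146 131 100 79 79 79 78 77 77
60 167 168 169 169 166 169 169 167 170 168 168 168 168 164 159 159 159 156 157 158 158 157 155 145 120 107 105 106 107 108 107 100 85 75 73 76 76 79 78 78
68 165 167 167 167 167 169 169 167 167 168 168 167 166 165 164 165 168 168 167 168 161 145 124 107 101 105 107 108 107 111 106 102 87 74 76 76 79 79 78 80
76 169 167 167 167 166 167 167 168 168 167 167 166 164 165 167 165 157 133 115 108 108 1
[... 1725 characters left out ...]
0 102 145 203 220 227 228 226 222 214 197 176 148 105 75 73 75 73 72 70 70 70
0.09 [300.3399 216.4819] 99 98 96 93 91 92 90 89 84 97 117 126 130 134 136 135 135 132 137 125 105 101 111 113 116 109 107 99 96
0.1 [302.292  218.0552] 99 93 86 87 89 87 87 88 87 82 94 119 129 131 134 135 134 139 132 113 104 110 114 112 112 109 106 101 97
0.108 [303.836  219.2994] 97 90 84 83 85 86 87 88 89 89 78 89 85 93 95 103 90 88 105 98 113 112 111 108 103 101 103 100 99
0.112 [304.6021 219.9169] 98 93 84 82 83 81 85 87 87 88 89 86 81 68 77 70 84 95 101 110 111 110 106 103 101 100 103 99 96
spray 6.013310185185185
tin 4.498263888888889
offcut 3.861689814814815
driver 4.878472222222222
marker 4.042824074074074
```

```bash
echo '[[[0.088, 0.04, 0, 0, 0], [0.088, 0.08, 0, 0, 0], [0.088, 0.08, 0, 0.04, 0], [0.088, 0.08, 0, 0.08, 0], [0.088, 0.08, 0, 0.12, 0], [0.088, 0.08, 0, 0.15, 0], [0.04, 0.08, 0, 0.15, 0], [0.005, 0.08, 0, 0.15, 0], [0.005, 0.08, 0, 0.15, 0], [0.005, 0.08, 0, 0.15, 0], [0.005, 0.08, 0, 0.15, 0], [0.005, 0.08, 0, 0.15, 0], [0.005, 0.08, 0, 0.15, 0], [0.005, 0.08, 0, 0.15, 0], [0.005, 0.08, 0, 0.15, 0], [0.005, 0.08, 0, 0.15, 0], [0.005, 0.08, 0, 0.15, 0], [0.005, 0.08, 0, 0.15, 0], [0.005, 0.08, 0, 0.15, 0]]]' > next.json && python3 nudge.py next.json 45
for i in 1 2 3 4 5 6; do echo '[[[0.005, 0, 0, 0, -0.03], [0.005, 0, 0, 0, -0.06]]]' > next.json && python3 nudge.py next.json 45 >/dev/null
python3 -c "
from h import *
s=arm.get_state();print(s['force'],s['moment'],s['ee_rot'][2],s['t'])"; done
```

```text
t: 28.25
eef_pos: [0.5681, 0.0933, 0.1469]
ee_rot: [3.14, -0.0, -1.332]
force: [-4.3, 0.6, 4.2]
width: 0.0141
gripper_force: 44.5
[-4.66232163  0.2176666   2.83889576] [0.06515812 2.04693589 0.07712129] -1.2706586268161604 28.4167
[-3.98758935  0.21796266  2.73382563] [ 0.36574485  2.15220768 -0.02392329] -1.2105643690611374 28.5833
[-4.17280897  0.14240114  1.95243723] [ 0.33396457  2.12742516 -0.0154579 ] -1.150646615067105 28.75
[-4.5932824   0.94344981  0.30189865] [ 0.36176707  2.0760666  -0.06083125] -1.0907548894800287 28.9167
[-3.70396247  1.62997091 -1.39981088] [ 0.33648168  1.92657176 -0.01203771] -1.0308138615265476 29.0833
[-4.92133266  0.82322451 -0.99190202] [ 0.38543917  1.84320312 -0.04870538] -0.9709121636905318 29.25
```

```bash
echo '[[[0.005, -0.0035, 0.007, 0, 0], [0.005, -0.0068, 0.0135, 0, 0], [0.005, -0.0068, 0.0135, 0, 0], [0.005, -0.0068, 0.0135, 0, 0]]]' > next.json && python3 nudge.py next.json 45
R='from h import *
s=arm.get_state();print(s["force"],s["moment"],s["ee_rot"][2],s["t"])'
python3 -c "$R"
for i in 1 2 3; do echo '[[[0.005, 0, 0, 0, 0.03], [0.005, 0, 0, 0, 0.06]]]' > next.json && python3 nudge.py next.json >/dev/null; python3 -c "$R"; done
for i in 1 2 3; do echo '[[[0.005, 0, 0, 0, 0.03], [0.005, 0, 0, 0, 0.06]]]' > next.json && python3 nudge.py next.json >/dev/null; python3 -c "$R"; done
for i in 1 2 ; do echo '[[[0.005, 0, 0, 0, 0.03], [0.005, 0, 0, 0, 0.06]]]' > next.json && python3 nudge.py next.json >/dev/null; python3 -c "$R"; done
```

```text
t: 29.58
eef_pos: [0.5541, 0.0916, 0.1474]
ee_rot: [-3.14, -0.001, -0.972]
force: [1.7, -1.0, -3.6]
width: 0.0135
gripper_force: 45.0
[ 1.69689352 -0.98400736 -3.55031278] [-0.34497257 -0.70462004 -0.01514047] -0.9720158362107123 29.5833
[ 2.2596354  -1.56278749 -3.69969159] [-0.39260121 -0.87196328  0.01213127] -1.033313566511006 29.75
[ 1.3790781  -1.9310291  -2.79486132] [-0.46307746 -0.89733983  0.08782593] -1.093548125334083 29.9167
[ 1.03201113 -1.08280957 -3.63221756] [-0.6037971  -0.91525343  0.1740228 ] -1.1534332448344196 30.0833
[ 1.27250472 -2.13479461 -2.99483681] [-0.68062981 -0.91146568  0.08122032] -1.2133077307660385 30.25
[ 1.44573241 -1.54572898 -4.03950591] [-0.73897743 -0.94752234  0.16866768] -1.2732987917654515 30.4167
[ 1.57685212 -1.87631902 -2.95182035] [-0.75017996 -0.94157155  0.32373485] -1.333064695701883 30.5833
[ 2.18504152 -2.0705906  -2.61732812] [-0.84870028 -0.94111746  0.38208605] -1.3927854893446978 30.75
[ 1.65975111 -2.54296214 -4.08994773] [-0.93996769 -0.98515263  0.52275652] -1.4527007158177363 30.9167
```

```bash
echo '[[[0.005, 0, 0, 0, -0.1], [0.005, 0, 0, 0, -0.2], [0.005, 0, 0, 0, -0.25], [0.005, 0, 0, 0, -0.25], [0.088, 0, 0, 0, -0.25], [0.088, 0, 0, 0, -0.25], [0.088, 0, 0, 0, -0.25], [0.088, 0, 0, 0, -0.25], [0.088, 0, 0, 0, -0.25], [0.088, 0, 0, 0, -0.25], [0.088, 0, 0, 0, -0.25], [0.088, 0, 0, -0.03, -0.25], [0.088, 0, 0, -0.07, -0.25], [0.088, 0, 0, -0.11, -0.25], [0.088, 0, 0, -0.15, -0.25], [0.088, -0.05, 0, -0.15, -0.25], [0.088, -0.08, 0, -0.15, -0.25], [0.088, -0.08, 0, -0.15, -0.25]]]' > next.json && python3 nudge.py next.json
python3 - <<'E'
from prof import *
T,im=snap('kb3'); h=cv2.cvtColor(im[:,:,::-1].copy(),cv2.COLOR_BGR2HSV).astype(int)
hd=arm.get_state()['ee_rot'][2]; print(T[:3,3],hd)
for z in(.165,.17,.18): print(z,[np.round(proj('wrist',np.array([.5531,.0905,z])+k*.05*np.array([np.cos(hd),np.sin(hd),0]),T),1) for k in(-1,0,1)])
cx=int(proj('wrist',[.5531,.0905,.17],T)[0])
for y in (80,100,120,136,146,152): print(y,cx,*h[y,cx-18:cx+19,2])
for x in(cx-4,cx,cx+4): print('col',x,'40-60:',*h[36:60,x,2],'| 144-168:',*h[144:168,x,2])
T7=np.load('pics/w7.npy'); sc=arm.grab_frame('scene')[:,:,::-1].copy(); cv2.imwrite('pics/scene12.png',sc)
prof(sc,T7,[.05,.09,.1,.108])
E
```

```text
t: 32.42
eef_pos: [0.5442, 0.1754, 0.2977]
ee_rot: [-3.139, 0.002, -1.2]
force: [-0.0, -0.9, -0.9]
width: 0.0876
gripper_force: 0.0
[0.5442 0.1754 0.2977] -1.1989232923912923
0.165 [array([344.6, 157. ]), array([345.1, 104.2]), array([345.2,  51.8])]
0.17 [array([345. , 157.8]), array([345.5, 104.1]), array([345.6,  50.8])]
0.18 [array([345.8, 159.5]), array([346.4, 103.9]), array([346.5,  48.7])]
80 345 162 162 161 160 159 157 155 152 144 123 89 73 77 80 78 77 77 77 78 74 76 76 77 77 81 91 104 109 108 110 108 109 108 109 110 109 110
100 345 97 81 74 76 77 76 74 75 75 71 65 68 73 79 77 80 90 103 112 112 115 114 114 111 99 86 78 80 89 95 97 99 98 103 106 106 104
120 345 96 97 95 97 97 98 98 99 100 97 93 100 112 115 115 116 116 115 114 114 114 113 113 113 102 87 77 79 98 124 148 157 161 160 160 158 160
136 345 144 144 146 146 146 146 147 146 143 133 113 100 109 117 116 115 116 113 115 113 114 114 115 114 112 114 137 154 159 160 161 168 179 187 194 198 196
146 345 149 145 145 146 145 146 146 145 144 139 116 98 109 115 115 115 114 114 115 114 113 112 115 114 109 110 129 144 146 146 146 1
[... 616 characters left out ...]
6 204 206 200 183 164 152 151 153 153 153 153 154 154 150 133 102 82 77 77 77 77 75 80 | 144-168: 115 115 115 115 115 114 116 115 116 114 114 114 114 121 136 145 148 149 148 151 150 148 147 148
0.05 [292.276  209.9832] 100 98 99 99 98 98 89 82 80 137 202 220 227 228 226 222 213 197 177 147 106 76 71 73 73 70 69 70 70
0.09 [300.3399 216.4819] 98 98 98 95 90 89 88 88 88 98 116 125 129 134 134 137 173 188 173 141 109 104 108 111 113 110 106 101 98
0.1 [302.292  218.0552] 98 93 87 89 91 92 90 90 88 79 94 119 129 132 134 134 162 177 169 119 102 108 113 112 110 109 105 102 97
0.108 [303.836  219.2994] 97 90 84 83 83 85 87 87 88 87 79 88 86 94 97 104 116 120 108 98 111 113 109 108 104 101 101 99 97
```

```bash
python3 -c "
from station import arm
print(arm.job_done())"
```

```text
the job is handed in; nothing more can be done
None
```

I handed in the job with the tube in the sleeve, its ring within about 2 mm of the mouth, and the key released and standing on the stem. The stem reaching its stop is inferred from the key repeatedly meeting rising resistance at the same angle, because I couldn't see the stem. The contact angle put it near 1.3 rad, about 0.1 past the stated stop. The other things on the bench look undisturbed.

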